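Wind the stuck plate carrier out of a plate reader with its service crank

ROBOT

A 7-joint arm with a two-finger parallel gripper is mounted at the origin on the work surface. World frame = base frame: x ahead of the robot, y to its left, z up, the work surface at z = 0. Lengths are in mm, angles in rad, forces in N, time in s.
With the tool pointing down it reaches from about 400 to 875 mm from the base axis. Payload 6.5 kg.
Tool frame: the origin (TCP) lies between the finger pads; the fingertips stand 8 mm ahead of it and the grasp point (between the pads) lies 11 mm behind it; y points along the fingers, x is the direction in which the jaws open and shut, and the axes are right-handed (so a half turn about y gives the same grasp; the last joint's range is limited). The gripper opens to 85 mm and grips with 20 to 120 N. Pads are 22 mm wide; open, the fingers measure 114 mm over their backs; the gripper's body (76 mm by 85 mm) begins 54 mm behind the grasp point. The pads swing forward as they close: fully open they stand 13 mm farther back than shut.
Start: joints at [-1.397, 0.536, -0.004, 1.538, 0.003, 1.067, -0.071], TCP at [154.376, 631.394, 239.29] pointing down, gripper open.
Joint ranges: [-2.7, 2.7], [-0.37, 2.16], [-1.27, 1.26], [0.24, 2.4], [-1.31, 4.45], [0.19, 1.91], [-2.76, 2.76]. Speed limits (rad/s): [2.39, 2.39, 3.14, 3.14, 3.14, 3.14, 3.14].

INTERFACE

Orientations are given as a rotation vector (axis times angle).
In Python, from plant import r, optics gives the robot as it stands.
- The arm moves only by the tool move_arm, never from a script. Its argument "motion" is a list that holds one entry, the list of rows, each a list of 7 numbers: the shift along the tool's x, y, z in units of 25 mm (1.0 is 25 mm), then the turn, a rotation vector about the tool's x, y, z in units of 5 degrees (1.0 is 5 degrees), then the gripper command: -1 is fully open, 1 is shut, values between are in proportion. A call has 1 to 8 rows; each row shifts and turns the commanded pose from where the row before left it, along the tool's axes as they then stand; what a row does not reach is not made up. A row lasts 1/12 s, in which the tool goes at most 41.7 mm and 7.16 degrees, less where a joint would pass 70% of its speed; a pose out of reach is approached as far as the arm can. A call is refused whole if a number of a shift passes 1 or a number of a turn 1, either way. A call with a gripper value outside its range is refused whole. The fingers move at their own pace and stop on an object; the grip force is fixed at half the most. Time passes only in rows, so rows that do not move let the fingers close. It gives the time, the measured TCP pose, the force and the opening at its end, in the units of the state.
- r.get_state(): the state, without advancing time (a new reading comes with each control period).
- optics.capture(name): name is "scene" or "side" or "wrist"; returns a dict with "img" (400x640x3 uint8, red, green, blue), "mtx" (3x3 intrinsics, pixels), "extrinsics" (4x4, takes a point from world to camera coordinates). Camera axes: x right, y up, looking along -z (the intrinsics and any distortion apply to the point x, -y, -z); pixel columns grow to the right and rows downward; lengths in mm; the calibration is good to about 2 mm. The wrist camera is an equidistant fisheye: a pixel r from the principal point sees the ray r / f radians off the axis. A picture is of the moment at which its call begins. There is no depth.
- r.sign_off(): hands the job in, once; it reports no verdict.
The state is a dict: "t": time; "q": joint angles; "joint_vel": joint speeds; "joint_efforts": joint torques, N m; "tcp_pos": TCP position; "tcp_rot": TCP orientation; "contact_force": force on the tool from outside, world axes, zero at the start; "torque": the same for the moment, N m; "finger_gap": finger opening in mm.
Only numpy, scipy, OpenCV 4.12 (cv2) and the standard library are available. Lean on these libraries where they do the work, as an engineer would, in place of code of your own. Each camera call takes 0.05 s, during which the arm holds its last target.

TASK

The plate reader has lost power with a microplate still inside. Put the loose service crank all the way onto the square drive shaft on the reader's sloping panel and wind it clockwise, about three turns, until the plate carrier is fully out, without letting the crank come off part-way and without touching the plate or its carrier. Then take the crank off the shaft and stand it on its hub in the grey accessory tray, leaving the bottle, tube rack and tip box where they are.

Things in the scene. Friction and masses are not known exactly. Their poses are not given: they have to be found in the camera images.
- hub (a point): balanced service crank, loose, 0.52 kg, standing on its hub on the bench: an upright square steel block 40 x 40 mm, 42 mm high. The point is on its centre line, 27 mm above its underside, at the crank's centre of mass. z: up; x: along the arm from hub to handle; flat sides square to x and y. Grip it across y: the arm leaves it at +x, a dark balance weight at -x (32 mm wide, to 48 mm from the centre line)
- socket_mouth (a point): middle of the underside of the crank's hub, where its 20.5 mm square socket opens, 32 mm deep, mouth chamfered 2 mm; axes as for the hub, the socket's sides square to x and y
- handle (a point): middle of the crank's black round handle, 23 mm thick, 60 mm long, 75 mm from the hub's centre line along x, parallel to z, from 45 to 105 mm above the hub's underside. It revolves freely on its pin, so it can be held fast as the crank goes round. Axes as for the hub. Below it the aluminium arm, 20 mm wide, 12 mm thick, 28 to 40 mm above the hub's underside, reaches 85 mm from the centre line
- shaft_foot (a point): reader's manual drive: point on the shaft axis, on the round shoulder (36 mm across, 8 mm off the panel) where the hub rests when fully on. z: out along the shaft, square to the panel, 30 degrees from vertical, leaning to the reader's front. x, y: square to the flats of the 18 mm square end, turning with it. Square 22 mm long, then an 8 mm taper to 9 mm wide. Turns at about 0.25 N m
- carrier (a joint): how far the plate carrier is out of the reader, m: 0 in, 0.105 fully out, where the drive meets its stop. Turning the shaft clockwise (looking down on its end) winds it out, 35 mm a turn; it starts 0 to 15 mm out, stays where it is left and cannot be pulled out by hand
- slot (a point): middle of the slot in the reader's front face, 47 mm above the bench. -x: out of the front, the way the carrier comes; z up. Reader 300 mm wide (y), 420 long (x), 85 high in front; from there its panel, 230 mm long, slopes up at 30 degrees to 200 mm high. The shaft stands half-way up it, 45 mm to the -y side: shaft_foot is 106.5 mm along x, -45 mm along y and 102.6 mm along z from this point
- plate: the microplate with the dark front lip of its carrier (158 mm wide, 38 mm high), moving with the carrier; the origin lies on the bench under the reader's middle while the carrier is in. When fully out it reaches 110 mm from the reader's front and its top is 66 mm above the bench
- tray_floor (a point): middle of the inner floor of the grey accessory tray, lined dark grey, 250 mm (x) by 210 mm (y) outside, walls 4 mm thick and 22 mm high, floor 5 mm above the bench; fixed, open and empty
- bottle_mid (a point): bystander: upright reagent bottle with blue cap, 66 mm in diameter, 130 mm high; the point is half-way up
- tube_rack: bystander: orange tube rack, 200 (x) x 85 (y) x 74 mm high, origin under its middle
- tip_box: bystander: blue tip box with clear lid, 122 (x) x 85 (y) x 75 mm high, origin under its middle

How it is judged:
By the outcome, as a careful person would: the job done as asked, in the order asked, and still so for the second after the job is handed in, with the robot touching nothing.
It also fails if it takes over 72 s, if anything falls off the work surface, if the arm or the gripper's body presses on something with over 40 N, if the wrist force passes 120 N, or if a joint passes its speed limit or range.

## Working session

There is one attempt and no reset: what is moved stays moved. The work goes in short steps, Python scripts to look and compute and a tool call to move; the robot and the scene stay as the last step left them, time stands still between calls to the robot, and variables do not carry over. Pictures are saved under pics/ and viewed, and the job is handed in when it is done.

Besides the shell and the picture viewer there is one more tool, called after ">>>" by a JSON object that holds its "method" and its "body", one argument or row to a line. move_arm: Moves the arm, as the interface text tells. Its arguments: {"type":"object","properties":{"motion":{"type":"array","items":{"type":"array","items":{"type":"array","items":{"type":"number"}}}}},"required":["motion"]}

```bash
ls; mkdir -p pics; python3 - <<'E'
from plant import r, optics
import cv2
s=r.get_state(); print(s)
for n in ["scene","side","wrist"]:
    d=optics.capture(n); cv2.imwrite(f"pics/{n}0.png",d["img"][:,:,::-1]); print(n,d["mtx"].tolist(),d["extrinsics"].round(4).tolist(),[k for k in d])
E
```

```text
pics
{'t': 0.0, 'q': array([-1.39718314,  0.53722039, -0.00442497,  1.53886203,  0.00258969,
        1.06730555, -0.07120818]), 'joint_vel': array([ 0.00015655, -0.00046235,  0.00029318,  0.00158153, -0.00037587,
        0.00073387, -0.00019885]), 'joint_efforts': array([-6.18906361e-04, -5.83406603e+01,  1.04833122e+00, -2.59106988e+01,
        1.23760346e-02,  9.35002521e-03,  3.45896683e-05]), 'tcp_pos': array([154.26359978, 630.78962185, 238.38240038]), 'tcp_rot': array([-1.31436114, -1.02985284,  1.03206418]), 'contact_force': array([-0.20548472,  0.62519579,  0.84015966]), 'torque': array([-0.00094808, -0.01173026, -0.02024887]), 'finger_gap': 85.2468878856738}
scene [[483.0006686466642, 0.0, 331.0617358715553], [0.0, 483.0006686466642, 192.1886745734259], [0.0, 0.0, 1.0]] [[0.7341, 0.6791, -0.0001, -395.1842], [-0.5796, 0.6266, 0.521, 320.1053], [0.3539, -0.3824, 0.8535, -1752.3183], [0.0, 0.0, 0.0, 1.0]] ['img', 'mtx', 'extrinsics']
side [[431.99109171130385, 0.0, 327.3697922949368], [0.0, 431.99109171130385, 197.1858202025517], [0.0, 0.0, 1.0]] [[0.9478, -0.3186, 0.0091, -575.3426], [0.159, 0.4973, 0.8529, -165.0106], [-0.2763, -0.8069, 0.522, -1191.9134], [0.0, 0.0, 0.0, 1.0]] ['img', 'mtx', 'extrinsics']
wrist [[309.70691628693146, 0.0, 316.30415690730376], [0.0, 309.70691628693146, 203.16174950559957], [0.0, 0.0, 1.0]] [[0.2378, 0.9713, -0.0018, -650.0234], [-0.9374, 0.229, -0.2625, 33.4469], [-0.2545, 0.0641, 0.9649, -378.4408], [0.0, 0.0, 0.0, 1.0]] ['img', 'mtx', 'extrinsics']
```

View pics/scene0.png

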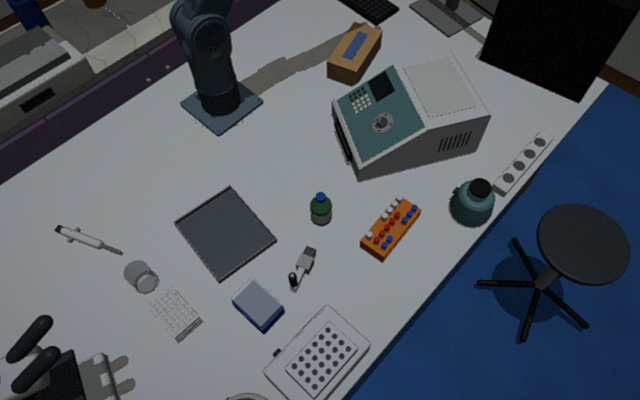

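View pics/side0.png

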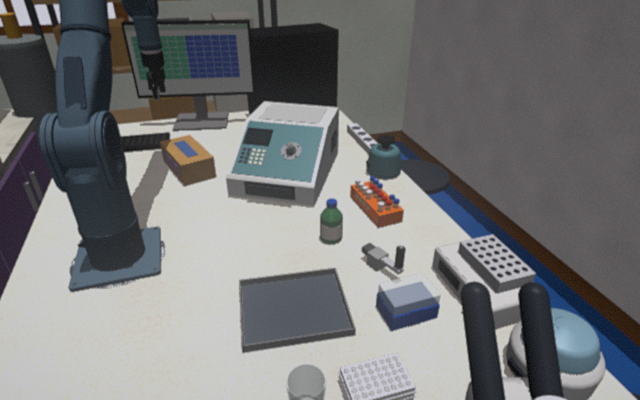

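View pics/wrist0.png

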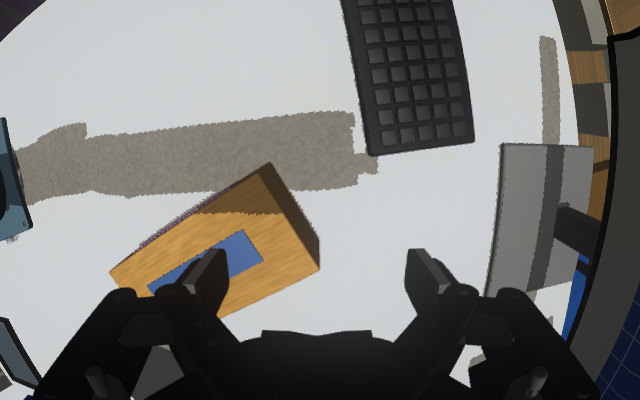

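```bash
python3 - <<'E'
from scipy.spatial.transform import Rotation as R
print(R.from_rotvec([-1.31436114, -1.02985284,  1.03206418]).as_matrix().round(4))
import plant; print([x for x in dir(plant)], [x for x in dir(plant.r) if x[0]!='_'])
E
```

```text
[[ 2.375e-01 -3.000e-04 -9.714e-01]
 [ 9.714e-01 -1.800e-03  2.375e-01]
 [-1.800e-03 -1.000e+00 -1.000e-04]]
['__builtins__', '__cached__', '__doc__', '__file__', '__loader__', '__name__', '__package__', '__spec__', 'optics', 'r'] ['Unreachable', 'get_state', 'sign_off']
```

```bash
cat > h.py <<'E'
from plant import r, optics
import numpy as np, cv2
from scipy.spatial.transform import Rotation as R
F=np.diag([1,-1,-1.])
def cal(d):
    E=d["extrinsics"]; return d["mtx"],F@E[:3,:3],F@E[:3,3]
def proj(d,P,fish=False):
    K,Rm,t=cal(d); P=np.atleast_2d(P).astype(float); c=P@Rm.T+t
    if fish:
        th=np.arctan2(np.hypot(c[:,0],c[:,1]),c[:,2]); n=np.hypot(c[:,0],c[:,1])+1e-12
        u=c[:,:2]/n[:,None]*th[:,None]
    else: u=c[:,:2]/c[:,2:]
    return u*[K[0,0],K[1,1]]+K[:2,2]
def ray(d,px,fish=False):
    K,Rm,t=cal(d); u=(np.array(px,float)-K[:2,2])/[K[0,0],K[1,1]]
    if fish:
        th=np.hypot(*u); v=np.r_[u/th*np.sin(th),np.cos(th)]
    else: v=np.r_[u,1]
    return -Rm.T@t, Rm.T@v/np.linalg.norm(v)
def onz(d,px,z,fish=False):
    o,v=ray(d,px,fish); return o+v*(z-o[2])/v[2]
def crop(img,x0,y0,w,h,s,name,lines=()):
    im=cv2.resize(img[y0:y0+h,x0:x0+w],None,fx=s,fy=s,interpolation=cv2.INTER_CUBIC)
    cv2.imwrite(name,im[:,:,::-1])
E
python3 - <<'E'
from h import *
a=cv2.imread("pics/scene0.png")[:,:,::-1]; b=cv2.imread("pics/side0.png")[:,:,::-1]
crop(a,325,45,175,140,4.5,"pics/s_reader.png"); crop(a,160,175,270,170,2.9,"pics/s_mid.png")
crop(b,220,95,125,110,5,"pics/d_reader.png"); crop(b,230,190,240,165,3.3,"pics/d_mid.png")
E
```

```text
(no output)
```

View pics/s_reader.png

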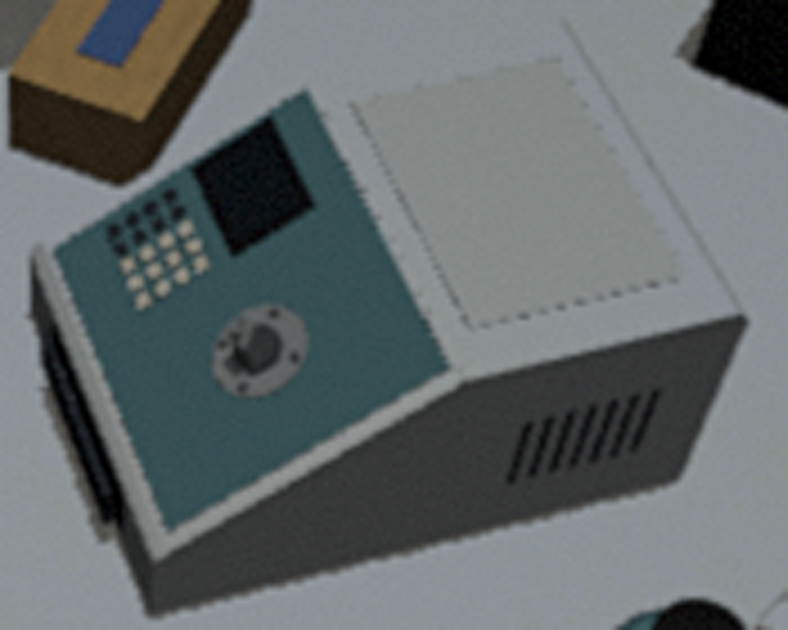

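View pics/s_mid.png

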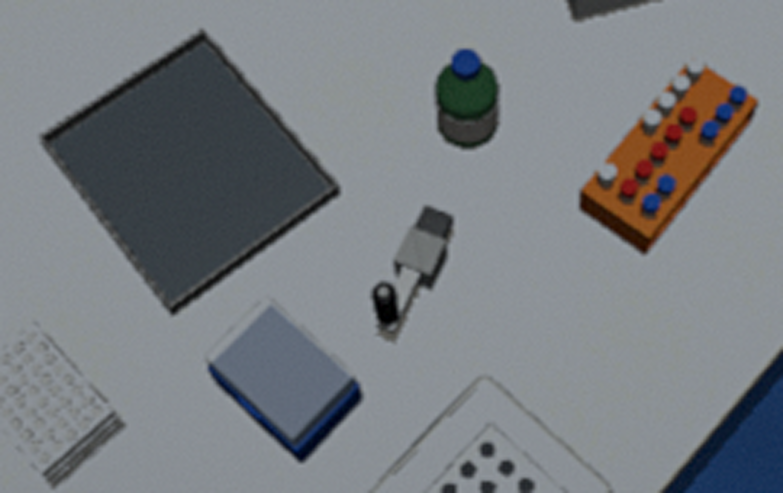

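View pics/d_reader.png

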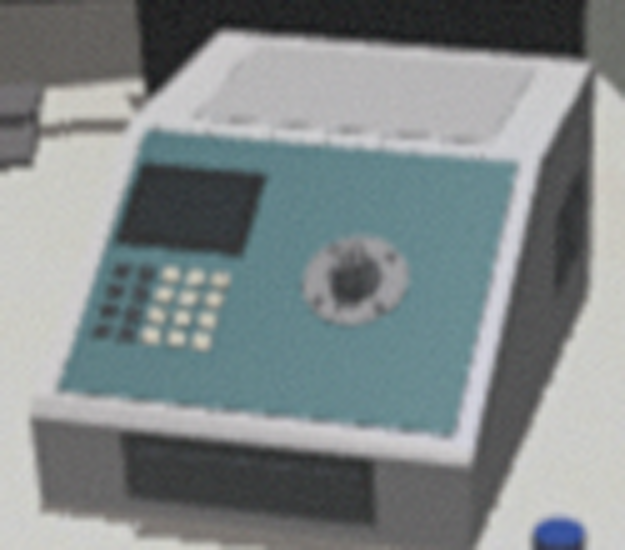

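View pics/d_mid.png

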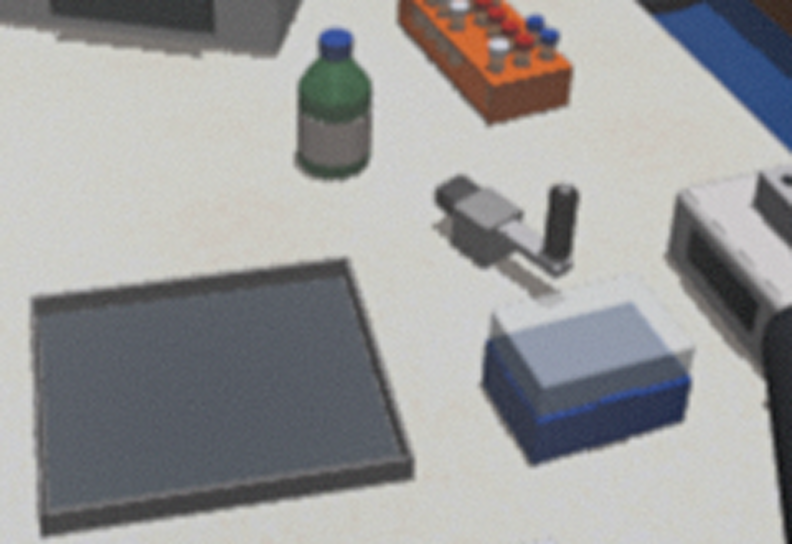

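```bash
cat > fit.py <<'E'
from h import *
from scipy.optimize import least_squares
import json
S=optics.capture("scene"); D=optics.capture("side")
def unc(p,s,x0,y0): return (np.array(p,float)+.5)/s-.5+[x0,y0]
def T(p,P):
    c,s=np.cos(p[2]),np.sin(p[2]); P=np.atleast_2d(P)
    return np.c_[P[:,0]*c-P[:,1]*s+p[0],P[:,0]*s+P[:,1]*c+p[1],P[:,2]]
def fit(p0,obs):
    def res(p): return np.concatenate([(proj(d,T(p,P))-px).ravel() for d,P,px in obs])
    q=least_squares(res,p0,loss='soft_l1'); print("pose",q.x.round(3),"deg",np.degrees(q.x[2]).round(2)); 
    print(np.round(q.fun.reshape(-1,2),1).tolist()); return q.x
# reader (bench-ref z)
s=lambda *p:unc(p,4.5,325,45); d=lambda *p:unc(p,5,220,95)
C=dict(ftm=(0,-150,85),fbm=(0,-150,0),ftp=(0,150,85),fbp=(0,150,0),ptm=(199.2,-150,200),ptp=(199.2,150,200),rtm=(420,-150,200),rbm=(420,-150,0),rtp=(420,150,200))
obs=[(S,C['ftm'],s(155,557)),(S,C['fbm'],s(150,614)),(S,C['ftp'],s(40,248)),(S,C['ptm'],s(462,380)),(S,C['rtm'],s(747,318)),(S,C['rbm'],s(680,485)),(S,C['rtp'],s(565,20)),
(D,C['ftm'],d(472,464)),(D,C['ftp'],d(33,402)),(D,C['fbp'],d(42,512)),(D,C['rtp'],d(218,30)),(D,C['rtm'],d(595,65)),(D,C['ptm'],d(540,160))]
best=None
o=onz(S,s(97,402),85); print("front mid",o.round(0))
x=onz(S,s(747,318),200)-onz(S,s(462,380),200); yaw=np.arctan2(x[1],x[0])
pr=fit([o[0],o[1],yaw],obs)
sf=T(pr,(106.5,-45,149.6))[0]; print("shaft_foot",sf.round(1), "proj",proj(S,sf).round(1),proj(D,sf).round(1))
# tray: outer top corners z=22
s=lambda *p:unc(p,2.9,160,175); d=lambda *p:unc(p,3.3,230,190)
tc=[onz(S,s(*p),22) for p in [(42,138),(203,33),(338,190),(173,308)]]; print(np.round(tc,0).tolist())
td=[onz(D,d(*p),22) for p in [(32,298),(347,260),(412,462),(42,518)]]; print(np.round(td,0).tolist())
print("hub top scene",onz(S,s(423,250),42).round(0),"side",onz(D,d(488,210),42).round(0))
print("handle top",onz(S,s(383,290),105).round(0),onz(D,d(565,190),105).round(0))
for n,p,z in [("bottle",(465,60),130),("rack",(668,150),74),("box",(285,360),75)]: print(n,onz(S,s(*p),z).round(0))
E
python3 fit.py
```

```text
front mid [465. 152.  85.]
pose [457.483 152.515   1.044] deg 59.84
[[0.4, 0.5], [0.2, 2.5], [-2.4, -0.3], [-2.3, 1.7], [1.6, -1.3], [-0.3, 0.5], [0.9, -1.0], [-0.0, -2.6], [-1.1, 0.0], [0.0, 0.1], [0.8, -0.5], [-0.1, -1.7], [-0.7, 0.8]]
shaft_foot [549.9 222.  149.6] proj [[381.8 122.5]] [[290.4 149.2]]
[[275.0, -421.0, 22.0], [301.0, -220.0, 22.0], [548.0, -251.0, 22.0], [521.0, -451.0, 22.0]]
[[299.0, -220.0, 22.0], [542.0, -253.0, 22.0], [516.0, -458.0, 22.0], [274.0, -427.0, 22.0]]
hub top scene [ 665. -245.   42.] side [ 663. -252.   42.]
handle top [ 687. -316.  105.] [ 691. -319.  105.]
bottle [583. -95. 130.]
rack [781.  -9.  74.]
box [ 659. -419.   75.]
```

```bash
cat >> h.py <<'E'
def tool():
    s=r.get_state(); return np.array(s["tcp_pos"]),R.from_rotvec(s["tcp_rot"]).as_matrix(),s
E
python3 - <<'E'
from h import *
p,M,s=tool(); w=optics.capture("wrist"); K,Rm,t=cal(w)
c=-Rm.T@t; print("cam in tool",(M.T@(c-p)).round(1)); print("cam axes in tool (rows x,y(down),z)",(Rm@M).round(3))
np.savez("camtool.npz",c=M.T@(c-p),A=Rm@M)
E
```

```text
cam in tool [   1.1 -134.3   66.9]
cam axes in tool (rows x,y(down),z) [[ 1.     0.    -0.   ]
 [-0.    -0.262 -0.965]
 [-0.     0.965 -0.262]]
```

```bash
cat >> h.py <<'E'
PR=np.array([457.48,152.5,1.0444])   # reader pose
def reader_axes():
    c,s=np.cos(PR[2]),np.sin(PR[2])
    X=np.array([c,s,0]); Y=np.array([-s,c,0]); Z=np.array([0,0,1.])
    zs=-X*.5+Z*np.sqrt(.75); up=X*np.sqrt(.75)+Z*.5
    foot=np.r_[PR[:2],0]+106.5*X-45*Y+149.6*Z
    return X,Y,zs,up,foot
def mat(y,z):  # tool y dir, approx tool z
    y=y/np.linalg.norm(y); z=z-y*(z@y); z/=np.linalg.norm(z); return np.c_[np.cross(y,z),y,z]
def plan(wps,p=None,M=None,g=-1,mm=24,deg=4.8):
    p0,M0,s=tool()
    if p is None: p,M=p0,M0
    rows=[]
    for tp,TM in wps:
        tp=np.array(tp,float); rv=R.from_matrix(M.T@TM).as_rotvec()
        n=1
        while True:
            ok=True; out=[]; cp,cM=p,M
            for i in range(1,n+1):
                np_=p+(tp-p)*i/n; nM=M@R.from_rotvec(rv*i/n).as_matrix()
                d=cM.T@(np_-cp)/25; a=np.degrees(R.from_matrix(cM.T@nM).as_rotvec())/5
                if abs(d).max()>mm/25 or abs(a).max()>deg/5: ok=False
                out.append(np.round(np.r_[d,a,g],2)); cp,cM=np_,nM
            if ok: break
            n+=1
        rows+=out; p,M=tp,TM
    for i in range(0,len(rows),8): print(len(rows[i:i+8]), str([[float(v) for v in x] for x in rows[i:i+8]]).replace(" ",""))
E
python3 - <<'E'
from h import *
X,Y,zs,up,foot=reader_axes(); print(zs,foot)
p,M,s=tool()
az=np.radians(202); V=mat(-zs,np.array([np.cos(az),np.sin(az),0])); print(V.round(3))
mid=np.array([430,420,350.])
plan([(p+[60,-20,110],M),(foot+zs*150,V),(foot+zs*95,V)])
E
```

```text
[-0.2512104  -0.43231162  0.8660254 ] [549.89586006 221.9734396  149.6       ]
[[-0.353  0.251 -0.901]
 [ 0.874  0.432 -0.222]
 [ 0.334 -0.866 -0.372]]
8 [[-0.04,-0.88,-0.5,0.0,0.0,0.0,-1.0],[-0.04,-0.88,-0.5,0.0,0.0,0.0,-1.0],[-0.04,-0.88,-0.5,0.0,0.0,0.0,-1.0],[-0.04,-0.88,-0.5,0.0,0.0,0.0,-1.0],[-0.04,-0.88,-0.5,0.0,0.0,0.0,-1.0],[-0.67,0.13,-0.72,-0.15,-0.28,-0.23,-1.0],[-0.69,0.12,-0.7,-0.15,-0.28,-0.23,-1.0],[-0.71,0.12,-0.69,-0.15,-0.28,-0.23,-1.0]]
8 [[-0.73,0.11,-0.67,-0.15,-0.28,-0.23,-1.0],[-0.75,0.1,-0.65,-0.15,-0.28,-0.23,-1.0],[-0.77,0.1,-0.63,-0.15,-0.28,-0.23,-1.0],[-0.78,0.09,-0.61,-0.15,-0.28,-0.23,-1.0],[-0.8,0.08,-0.59,-0.15,-0.28,-0.23,-1.0],[-0.82,0.07,-0.56,-0.15,-0.28,-0.23,-1.0],[-0.83,0.06,-0.54,-0.15,-0.28,-0.23,-1.0],[-0.85,0.05,-0.52,-0.15,-0.28,-0.23,-1.0]]
8 [[-0.86,0.04,-0.5,-0.15,-0.28,-0.23,-1.0],[-0.87,0.03,-0.48,-0.15,-0.28,-0.23,-1.0],[-0.88,0.02,-0.46,-0.15,-0.28,-0.23,-1.0],[-0.9,0.0,-0.44,-0.15,-0.28,-0.23,-1.0],[-0.91,-0.01,-0.41,-0.15,-0.28,-0.23,-1.0],[-0.92,-0.02,-0.39,-0.15,-0.28,-0.23,-1.0],[-0.92,-0.04,-0.37,-0.15,-0.28,-0.23,-1.0],[-0.93,-0.05,-0.35,-0.15,-0.28,-0.23,-1.0]]
6 [[-0.94,-0.06,-0.32,-0.15,-0.28,-0.23,-1.0],[-0.95,-0.08,-0.3,-0.15,-0.28,-0.23,-1.0],[-0.95,-0.1,-0.28,-0.15,-0.28,-0.23,-1.0],[0.0,0.73,0.0,0.0,0.0,0.0,-1.0],[-0.0,0.73,-0.0,0.0,0.0,0.0,-1.0],[0.0,0.73,0.0,0.0,0.0,0.0,-1.0]]
```

>>> {"method": "move_arm", "body": {
  "motion": [
    [[-0.04,-0.88,-0.5,0,0,0,-1],[-0.04,-0.88,-0.5,0,0,0,-1],[-0.04,-0.88,-0.5,0,0,0,-1],[-0.04,-0.88,-0.5,0,0,0,-1],[-0.04,-0.88,-0.5,0,0,0,-1],[-0.67,0.13,-0.72,-0.15,-0.28,-0.23,-1],[-0.69,0.12,-0.7,-0.15,-0.28,-0.23,-1],[-0.71,0.12,-0.69,-0.15,-0.28,-0.23,-1]]
  ]
}}

```text
t: 0.97
tcp_pos: [255.1, 549.5, 339.9]
tcp_rot: [-1.275, -1.147, 1.024]
contact_force: [-0.6, 0.6, -0.3]
finger_gap: 85.7
```

>>> {"method": "move_arm", "body": {
  "motion": [
    [[-0.73,0.11,-0.67,-0.15,-0.28,-0.23,-1.0],[-0.75,0.1,-0.65,-0.15,-0.28,-0.23,-1.0],[-0.77,0.1,-0.63,-0.15,-0.28,-0.23,-1.0],[-0.78,0.09,-0.61,-0.15,-0.28,-0.23,-1.0],[-0.8,0.08,-0.59,-0.15,-0.28,-0.23,-1.0],[-0.82,0.07,-0.56,-0.15,-0.28,-0.23,-1.0],[-0.83,0.06,-0.54,-0.15,-0.28,-0.23,-1.0],[-0.85,0.05,-0.52,-0.15,-0.28,-0.23,-1.0]]
  ]
}}

```text
t: 1.63
tcp_pos: [363.4, 383.6, 314.9]
tcp_rot: [-1.162, -1.445, 0.995]
contact_force: [0.6, 0.3, 0.5]
finger_gap: 85.0
```

>>> {"method": "move_arm", "body": {
  "motion": [
    [[-0.86,0.04,-0.5,-0.15,-0.28,-0.23,-1.0],[-0.87,0.03,-0.48,-0.15,-0.28,-0.23,-1.0],[-0.88,0.02,-0.46,-0.15,-0.28,-0.23,-1.0],[-0.9,0.0,-0.44,-0.15,-0.28,-0.23,-1.0],[-0.91,-0.01,-0.41,-0.15,-0.28,-0.23,-1.0],[-0.92,-0.02,-0.39,-0.15,-0.28,-0.23,-1.0],[-0.92,-0.04,-0.37,-0.15,-0.28,-0.23,-1.0],[-0.93,-0.05,-0.35,-0.15,-0.28,-0.23,-1.0]]
  ]
}}

```text
t: 2.3
tcp_pos: [471.6, 218.0, 291.0]
tcp_rot: [-1.026, -1.736, 0.95]
contact_force: [0.2, 1.2, 0.8]
finger_gap: 85.4
```

```bash
python3 - <<'E'
from h import *
X,Y,zs,up,foot=reader_axes()
p,M,s=tool(); print(s['t'],p,M.round(3),s['q'].round(3),s['joint_vel'].round(2))
az=np.radians(202); V=mat(-zs,np.array([np.cos(az),np.sin(az),0]))
plan([(foot+zs*150,V),(foot+zs*100,V)])
E
```

```text
2.3 [471.6288126  218.00851455 291.04924631] [[-0.27   0.241 -0.932]
 [ 0.915  0.366 -0.171]
 [ 0.3   -0.899 -0.319]] [-0.596  0.08   0.254  2.133 -0.505  0.62   1.828] [ 0.67  0.19  0.26  0.02 -1.07  0.05  2.02]
6 [[-0.94,-0.03,-0.32,-0.13,-0.28,-0.26,-1.0],[-0.94,-0.05,-0.29,-0.13,-0.28,-0.26,-1.0],[-0.95,-0.06,-0.27,-0.13,-0.28,-0.26,-1.0],[0.0,0.67,0.0,0.0,0.0,0.0,-1.0],[0.0,0.67,0.0,0.0,0.0,0.0,-1.0],[0.0,0.67,0.0,0.0,0.0,0.0,-1.0]]
```

>>> {"method": "move_arm", "body": {
  "motion": [
    [[-0.94,-0.06,-0.32,-0.15,-0.28,-0.23,-1],[-0.95,-0.08,-0.3,-0.15,-0.28,-0.23,-1],[-0.95,-0.1,-0.28,-0.15,-0.28,-0.23,-1],[0,0.7,0,0,0,0,-1],[0,0.7,0,0,0,0,-1],[0,0.7,0,0,0,0,-1],[0,0,0,0,0,0,-1]]
  ]
}}

```text
t: 2.88
tcp_pos: [523.6, 180.2, 233.6]
tcp_rot: [-0.966, -1.837, 0.933]
contact_force: [-0.9, -0.0, -0.4]
finger_gap: 85.3
```

```bash
python3 - <<'E'
from h import *
X,Y,zs,up,foot=reader_axes()
w=optics.capture("wrist"); p,M,s=tool(); print(s['t'],p,M.round(3),s['q'].round(3),s['joint_vel'].round(2))
cv2.imwrite("pics/wrist1.png",w["img"][:,:,::-1]); print(proj(w,[foot,foot+22*zs,foot+30*zs],True))
E
```

```text
2.9333 [524.00553704 179.49661886 234.94931312] [[-0.35   0.254 -0.901]
 [ 0.877  0.426 -0.221]
 [ 0.328 -0.868 -0.372]] [-0.41   0.256  0.251  2.119 -0.876  0.597  2.402] [-0.   -0.04  0.03 -0.01  0.02  0.01 -0.02]
[[315.03453566 209.8118364 ]
 [314.68041927 218.53387749]
 [314.53448501 222.13210278]]
```

View pics/wrist1.png

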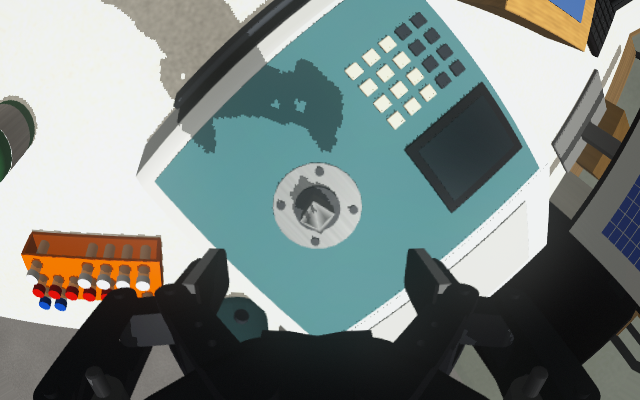

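```bash
python3 - <<'E'
from h import *
a=cv2.imread("pics/wrist1.png")[:,:,::-1]
crop(a,265,155,105,100,7,"pics/w1z.png")
E
```

```text
(no output)
```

View pics/w1z.png

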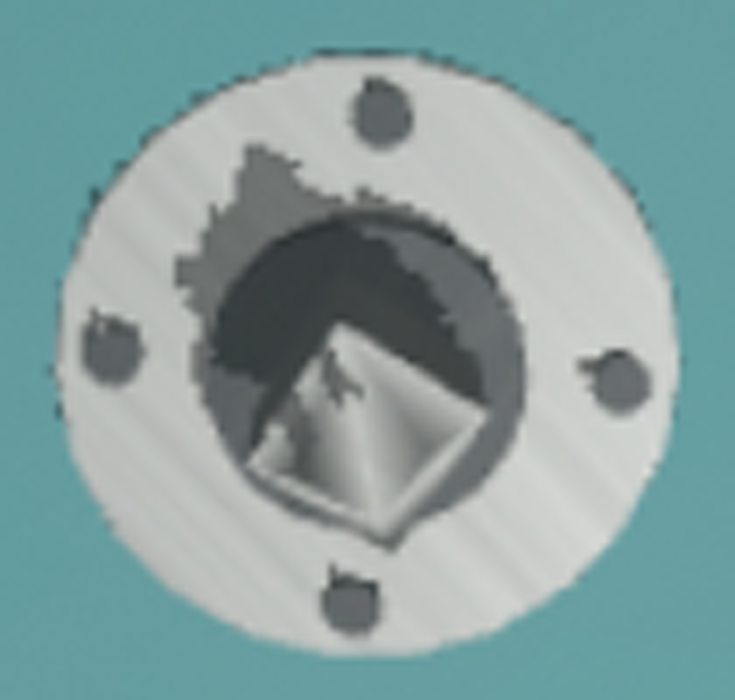

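```bash
python3 - <<'E'
from h import *
from scipy.optimize import least_squares
X,Y,zs,up,foot=reader_axes()
w=dict(zip(["img","mtx","extrinsics"],[0,0,0]))
w=optics.capture("wrist"); p,M,s=tool(); print(s['t'])
un=lambda q:(np.array(q,float)+.5)/7-.5+[265,155]
sq=np.array([un(q) for q in [(341,325),(490,410),(388,540),(250,465)]])
sh=un((363.5,367))
def pts(v):
    f=foot+v[0]*up+v[1]*Y; c=f+22*zs
    return np.array([c+9*np.sqrt(2)*(np.cos(v[2]+k*np.pi/2)*up+np.sin(v[2]+k*np.pi/2)*Y) for k in range(4)]),f
best=None
for a0 in np.arange(0,2*np.pi,.4):
  for order in (1,-1):
    fun=lambda v:np.r_[(proj(w,pts(v)[0],True)-sq[::order]).ravel(),(proj(w,pts(v)[1],True)-sh).ravel()]
    q=least_squares(fun,[0,0,a0])
    if best is None or q.cost<best.cost: best=q
v=best.x; print(v,best.cost,best.fun.reshape(-1,2).round(1).tolist(),"foot",pts(v)[1],"corner ang mod90 (from up toward Y)",np.degrees(v[2])%90,"flat normals",(np.degrees(v[2])+45)%90)
# image-based panel direction check
for k in range(4):
    ang=v[2]+np.pi/4+k*np.pi/2
    d=np.cos(ang)*up+np.sin(ang)*Y; print(k,"normal world",d.round(3),"tool",(M.T@d).round(3))
# check against earlier images
S=optics.capture("scene");D=optics.capture("side")
print(proj(S,pts(v)[1]+0*zs),proj(D,pts(v)[1]))
E
```

```text
2.9833
[0.70446844 1.12702403 4.20164939] 3.0818844201598976 [[-0.7, -0.7], [0.7, 1.2], [-0.2, -0.2], [-0.3, -1.2], [0.6, 1.1]] foot [549.22792956 223.06717579 149.95223422] corner ang mod90 (from up toward Y) 60.7367768514537 flat normals 15.73677685145367
0 normal world [ 0.95  -0.281  0.136] tool [-0.535  0.006 -0.845]
1 normal world [0.184 0.857 0.481] tool [ 0.845 -0.006 -0.535]
2 normal world [-0.95   0.281 -0.136] tool [ 0.535 -0.006  0.845]
3 normal world [-0.184 -0.857 -0.481] tool [-0.845  0.006  0.535]
[[381.88725236 122.1630232 ]] [[290.16604428 149.02119927]]
```

```bash
python3 - <<'E'
from h import *
X,Y,zs,up,foot=reader_axes()
p,M,s=tool()
y=np.radians(110); V=mat(np.array([0,0,-1.]),np.array([np.cos(y),np.sin(y),0])); 
plan([(p+zs*48,M),([664,-249,220],V),([664,-249,170],V)],deg=4.6)
E
```

```text
8 [[-0.01,-0.96,-0.0,0.0,0.0,0.0,-1.0],[-0.01,-0.96,-0.0,0.0,0.0,0.0,-1.0],[-0.9,-0.18,-0.05,0.03,0.9,0.35,-1.0],[-0.9,-0.15,-0.12,0.03,0.9,0.35,-1.0],[-0.89,-0.12,-0.19,0.03,0.9,0.35,-1.0],[-0.88,-0.1,-0.26,0.03,0.9,0.35,-1.0],[-0.86,-0.07,-0.33,0.03,0.9,0.35,-1.0],[-0.83,-0.05,-0.4,0.03,0.9,0.35,-1.0]]
8 [[-0.8,-0.02,-0.46,0.03,0.9,0.35,-1.0],[-0.76,-0.0,-0.52,0.03,0.9,0.35,-1.0],[-0.72,0.02,-0.58,0.03,0.9,0.35,-1.0],[-0.67,0.04,-0.63,0.03,0.9,0.35,-1.0],[-0.61,0.06,-0.68,0.03,0.9,0.35,-1.0],[-0.56,0.07,-0.73,0.03,0.9,0.35,-1.0],[-0.5,0.09,-0.77,0.03,0.9,0.35,-1.0],[-0.43,0.1,-0.81,0.03,0.9,0.35,-1.0]]
8 [[-0.36,0.11,-0.84,0.03,0.9,0.35,-1.0],[-0.29,0.12,-0.87,0.03,0.9,0.35,-1.0],[-0.22,0.12,-0.89,0.03,0.9,0.35,-1.0],[-0.15,0.12,-0.9,0.03,0.9,0.35,-1.0],[-0.07,0.13,-0.91,0.03,0.9,0.35,-1.0],[0.0,0.67,0.0,0.0,0.0,0.0,-1.0],[0.0,0.67,0.0,0.0,0.0,0.0,-1.0],[0.0,0.67,0.0,0.0,0.0,0.0,-1.0]]
```

>>> {"method": "move_arm", "body": {
  "motion": [
    [[0,-0.96,0,0,0,0,-1],[0,-0.96,0,0,0,0,-1],[-0.9,-0.18,-0.05,0.03,0.9,0.35,-1],[-0.9,-0.15,-0.12,0.03,0.9,0.35,-1],[-0.89,-0.12,-0.19,0.03,0.9,0.35,-1],[-0.88,-0.1,-0.26,0.03,0.9,0.35,-1],[-0.86,-0.07,-0.33,0.03,0.9,0.35,-1],[-0.83,-0.05,-0.4,0.03,0.9,0.35,-1]]
  ]
}}

```text
t: 3.75
tcp_pos: [560.4, 28.7, 261.0]
tcp_rot: [-1.246, -1.36, 0.737]
contact_force: [-0.3, 0.3, 0.3]
finger_gap: 85.4
```

>>> {"method": "move_arm", "body": {
  "motion": [
    [[-0.8,-0.02,-0.46,0.03,0.9,0.35,-1],[-0.76,0,-0.52,0.03,0.9,0.35,-1],[-0.72,0.02,-0.58,0.03,0.9,0.35,-1],[-0.67,0.04,-0.63,0.03,0.9,0.35,-1],[-0.61,0.06,-0.68,0.03,0.9,0.35,-1],[-0.56,0.07,-0.73,0.03,0.9,0.35,-1],[-0.5,0.09,-0.77,0.03,0.9,0.35,-1],[-0.43,0.1,-0.81,0.03,0.9,0.35,-1]]
  ]
}}

```text
t: 4.42
tcp_pos: [623.7, -142.3, 236.6]
tcp_rot: [-1.482, -0.694, 0.46]
contact_force: [0.6, -0.4, 0.4]
finger_gap: 85.6
```

>>> {"method": "move_arm", "body": {
  "motion": [
    [[-0.36,0.11,-0.84,0.03,0.9,0.35,-1],[-0.29,0.12,-0.87,0.03,0.9,0.35,-1],[-0.22,0.12,-0.89,0.03,0.9,0.35,-1],[-0.15,0.12,-0.9,0.03,0.9,0.35,-1],[-0.07,0.13,-0.91,0.03,0.9,0.35,-1],[0,0.67,0,0,0,0,-1],[0,0.67,0,0,0,0,-1],[0,0,0,0,0,0,-1]]
  ]
}}

```text
t: 5.08
tcp_pos: [661.5, -248.1, 184.4]
tcp_rot: [-1.558, -0.268, 0.28]
contact_force: [-0.3, 0.7, 0.2]
finger_gap: 85.6
```

```bash
python3 - <<'E'
from h import *
w=optics.capture("wrist"); p,M,s=tool(); print(s['t'],p,M.round(3),s['q'].round(3),s['joint_vel'].round(2))
cv2.imwrite("pics/wrist2.png",w["img"][:,:,::-1]); print(proj(w,[[664,-249,42]],True))
E
```

```text
5.1333 [ 662.11164555 -248.16039446  186.15376077] [[ 0.939 -0.005 -0.343]
 [ 0.343 -0.006  0.939]
 [-0.007 -1.    -0.004]] [-0.168  0.822  0.791  1.441 -0.604  1.134  1.07 ] [-0.01 -0.03  0.02 -0.03  0.01  0.01 -0.  ]
[[319.77587282 196.38141839]]
```

View pics/wrist2.png

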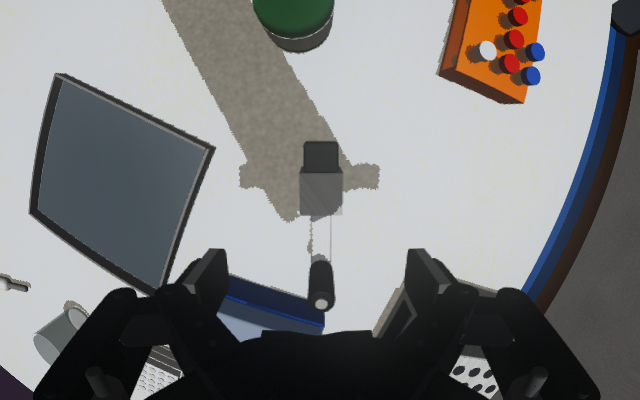

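```bash
python3 - <<'E'
from h import *
a=cv2.imread("pics/wrist2.png")[:,:,::-1]
crop(np.clip(a.astype(int)*1,0,255).astype(np.uint8),280,130,80,190,4,"pics/w2z.png")
E
```

```text
(no output)
```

View pics/w2z.png

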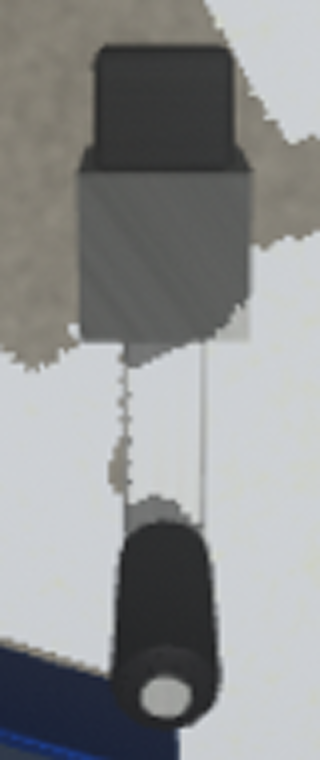

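```bash
python3 - <<'E'
from h import *
w=optics.capture("wrist"); p,M,s=tool()
un=lambda *q:(np.array(q,float)+.5)/4-.5+[280,130]
c=[onz(w,un(*q),42,True)[:2] for q in [(79,171),(251,171),(250.5,342),(79,342)]]
c=np.array(c); print(c.round(1).tolist(), np.linalg.norm(np.diff(c,axis=0),axis=1).round(1), "centre",c.mean(0).round(1))
x=(c[2]+c[3]-c[0]-c[1])/2; print("yaw x",np.degrees(np.arctan2(x[1],x[0])))
h=onz(w,un(165,690),105,True); d=h[:2]-c.mean(0); print("handle",h.round(1),np.linalg.norm(d),np.degrees(np.arctan2(d[1],d[0])))
S=optics.capture("scene");D=optics.capture("side"); hc=np.r_[c.mean(0),42]
print(proj(S,hc),proj(D,hc))
E
```

```text
[[639.8, -234.7], [676.6, -221.2], [691.2, -259.3], [653.2, -273.2]] [39.2 40.8 40.5] centre [ 665.2 -247.1]
yaw x -69.86139534403381
handle [ 691.1 -318.2  105. ] 75.6160695954716 -70.00068185564099
[[305.04254612 261.2968139 ]] [[377.62307558 251.93815315]]
```

>>> {"method": "move_arm", "body": {
  "motion": [
    [[0.18,0.98,0.02,0,0,0,-1],[0,0.98,0,0,0,0,-1],[0,0.98,0,0,0,0,-1],[0,0.98,0,0,0,0,-1],[0,0.98,0,0,0,0,-1],[0,0.98,0,0,0,0,-1],[0,0.6,0,0,0,0,-1],[0,0,0,0,0,0,-1]]
  ]
}}

```text
t: 5.95
tcp_pos: [665.0, -246.6, 22.3]
tcp_rot: [-1.557, -0.269, 0.281]
contact_force: [0.2, 1.4, 0.2]
finger_gap: 85.4
```

```bash
python3 - <<'E'
from h import *
w=optics.capture("wrist"); p,M,s=tool(); print(s['t'],p,M.round(3),s['q'].round(3),s['contact_force'])
d=p-[665.3,-247,15];print(M.T@d)
cv2.imwrite("pics/wrist3.png",w["img"][:,:,::-1])
E
```

```text
6.0 [ 666.10587217 -247.36656266   24.41776768] [[ 0.939 -0.004 -0.343]
 [ 0.343 -0.006  0.939]
 [-0.006 -1.    -0.005]] [-0.11   1.011  0.672  1.488 -0.725  0.904  1.142] [-0.0984736  -0.55930238  0.2808319 ]
[ 0.5723919  -9.41858063 -0.66396739]
```

View pics/wrist3.png

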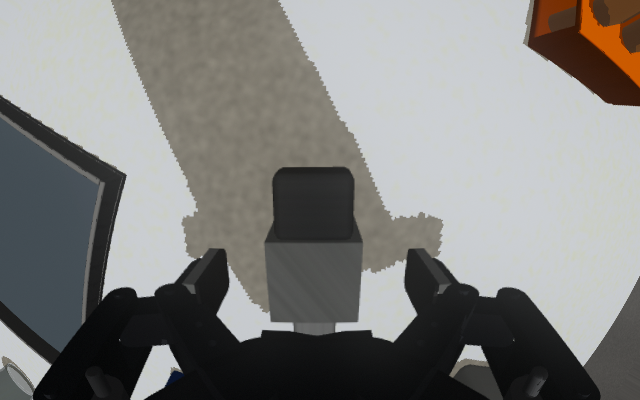

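>>> {"method": "move_arm", "body": {
  "motion": [
    [[-0.01,0.35,0.02,0,0,0,-1],[0,0,0,0,0,0,0.2],[0,0,0,0,0,0,0.6],[0,0,0,0,0,0,1],[0,0,0,0,0,0,1],[0,0,0,0,0,0,1]]
  ]
}}

```text
t: 6.5
tcp_pos: [666.3, -248.1, 17.2]
tcp_rot: [-1.561, -0.272, 0.277]
contact_force: [-2.3, 0.3, 4.9]
finger_gap: 39.0
```

```bash
python3 - <<'E'
from h import *
w=optics.capture("wrist"); p,M,s=tool(); print(s['t'],p,M.round(3),s['q'].round(3),s['contact_force'],s['finger_gap'])
cv2.imwrite("pics/wrist4.png",w["img"][:,:,::-1])
E
```

```text
6.55 [ 666.25746474 -248.06967947   17.12534927] [[ 0.939 -0.002 -0.343]
 [ 0.343 -0.008  0.939]
 [-0.005 -1.    -0.007]] [-0.107  1.02   0.666  1.489 -0.731  0.892  1.146] [-1.65618877  1.59127353  6.85052816] 39.27769861224491
```

View pics/wrist4.png

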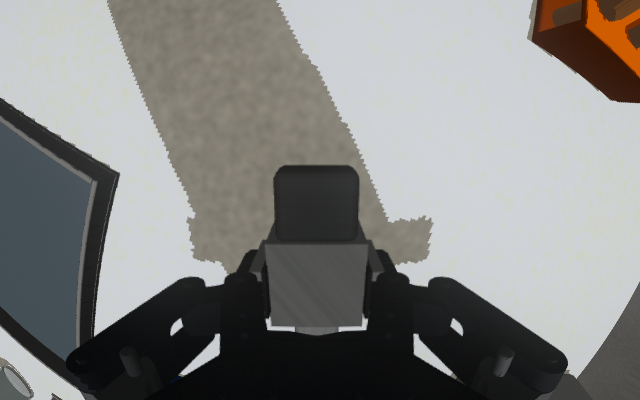

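```bash
cat >> h.py <<'E'
FOOT=np.array([549.2,223.1,150.0])
def shaftpose(h,k=None,my=17.0,mz=1.0,mx=0):
    X,Y,zs,up,_=reader_axes(); a=np.radians(285.74) ; 
    cx=np.cos(a)*up+np.sin(a)*Y
    V=mat(-zs,-cx); return FOOT+h*zs-V@np.array([mx,my,mz]),V
E
python3 - <<'E'
from h import *
p,M,s=tool(); P,V=shaftpose(70); print(P,V.round(3))
plan([(p+[0,0,178],M),(P+[0,0,25],V),(P,V)],g=1,deg=4.6)
E
```

```text
[528.29493086 185.20843264 225.47984636] [[ 0.184  0.251 -0.95 ]
 [ 0.857  0.432  0.28 ]
 [ 0.481 -0.866 -0.136]]
8 [[-0.0,-0.89,-0.01,0.0,0.0,0.0,1.0],[-0.0,-0.89,-0.01,0.0,0.0,0.0,1.0],[-0.0,-0.89,-0.01,0.0,0.0,0.0,1.0],[-0.0,-0.89,-0.01,0.0,0.0,0.0,1.0],[-0.0,-0.89,-0.01,0.0,0.0,0.0,1.0],[-0.0,-0.89,-0.01,0.0,0.0,0.0,1.0],[-0.0,-0.89,-0.01,0.0,0.0,0.0,1.0],[-0.0,-0.89,-0.01,0.0,0.0,0.0,1.0]]
8 [[0.04,-0.12,0.96,0.07,-0.57,-0.33,1.0],[0.09,-0.12,0.95,0.07,-0.57,-0.33,1.0],[0.14,-0.11,0.95,0.07,-0.57,-0.33,1.0],[0.19,-0.1,0.94,0.07,-0.57,-0.33,1.0],[0.24,-0.08,0.93,0.07,-0.57,-0.33,1.0],[0.29,-0.07,0.92,0.07,-0.57,-0.33,1.0],[0.33,-0.06,0.9,0.07,-0.57,-0.33,1.0],[0.38,-0.04,0.89,0.07,-0.57,-0.33,1.0]]
8 [[0.42,-0.02,0.87,0.07,-0.57,-0.33,1.0],[0.47,-0.01,0.84,0.07,-0.57,-0.33,1.0],[0.51,0.01,0.82,0.07,-0.57,-0.33,1.0],[0.55,0.03,0.79,0.07,-0.57,-0.33,1.0],[0.59,0.05,0.76,0.07,-0.57,-0.33,1.0],[0.62,0.08,0.73,0.07,-0.57,-0.33,1.0],[0.65,0.1,0.7,0.07,-0.57,-0.33,1.0],[0.69,0.12,0.67,0.07,-0.57,-0.33,1.0]]
4 [[0.71,0.15,0.63,0.07,-0.57,-0.33,1.0],[0.74,0.17,0.59,0.07,-0.57,-0.33,1.0],[0.76,0.2,0.56,0.07,-0.57,-0.33,1.0],[-0.48,0.87,0.14,0.0,0.0,0.0,1.0]]
```

>>> {"method": "move_arm", "body": {
  "motion": [
    [[0,-0.5,0,0,0,0,1],[0,-0.9,0,0,0,0,1],[0,-0.9,0,0,0,0,1],[0,-0.95,0,0,0,0,1],[0,-0.95,0,0,0,0,1],[0,-0.95,0,0,0,0,1],[0,-0.95,0,0,0,0,1],[0,-0.95,0,0,0,0,1]]
  ]
}}

```text
t: 7.22
tcp_pos: [666.0, -245.6, 193.3]
tcp_rot: [-1.559, -0.271, 0.279]
contact_force: [0.7, -0.4, -4.5]
finger_gap: 38.7
```

>>> {"method": "move_arm", "body": {
  "motion": [
    [[0.04,-0.12,0.96,0.07,-0.57,-0.33,1.0],[0.09,-0.12,0.95,0.07,-0.57,-0.33,1.0],[0.14,-0.11,0.95,0.07,-0.57,-0.33,1.0],[0.19,-0.1,0.94,0.07,-0.57,-0.33,1.0],[0.24,-0.08,0.93,0.07,-0.57,-0.33,1.0],[0.29,-0.07,0.92,0.07,-0.57,-0.33,1.0],[0.33,-0.06,0.9,0.07,-0.57,-0.33,1.0],[0.38,-0.04,0.89,0.07,-0.57,-0.33,1.0]]
  ]
}}

```text
t: 7.88
tcp_pos: [607.0, -62.4, 216.2]
tcp_rot: [-1.399, -0.747, 0.411]
contact_force: [0.1, 0.6, -4.6]
finger_gap: 39.1
```

>>> {"method": "move_arm", "body": {
  "motion": [
    [[0.42,-0.02,0.87,0.07,-0.57,-0.33,1.0],[0.47,-0.01,0.84,0.07,-0.57,-0.33,1.0],[0.51,0.01,0.82,0.07,-0.57,-0.33,1.0],[0.55,0.03,0.79,0.07,-0.57,-0.33,1.0],[0.59,0.05,0.76,0.07,-0.57,-0.33,1.0],[0.62,0.08,0.73,0.07,-0.57,-0.33,1.0],[0.65,0.1,0.7,0.07,-0.57,-0.33,1.0],[0.69,0.12,0.67,0.07,-0.57,-0.33,1.0]]
  ]
}}

```text
t: 8.55
tcp_pos: [548.9, 119.3, 240.0]
tcp_rot: [-1.181, -1.201, 0.53]
contact_force: [0.4, 0.8, -4.2]
finger_gap: 39.3
```

>>> {"method": "move_arm", "body": {
  "motion": [
    [[0.71,0.15,0.63,0.07,-0.57,-0.33,1.0],[0.74,0.17,0.59,0.07,-0.57,-0.33,1.0],[0.76,0.2,0.56,0.07,-0.57,-0.33,1.0],[0,0,0,0,0,0,1],[0,0,0,0,0,0,1]]
  ]
}}

```text
t: 8.97
tcp_pos: [527.2, 187.4, 248.4]
tcp_rot: [-1.084, -1.364, 0.571]
contact_force: [-0.2, -0.9, -3.9]
finger_gap: 39.0
```

```bash
python3 - <<'E'
from h import *
w=optics.capture("wrist"); p,M,s=tool(); print(s['t'],p,M.round(3),s['q'].round(3),s['contact_force'],s['finger_gap'])
cv2.imwrite("pics/wrist5.png",w["img"][:,:,::-1])
S=optics.capture("scene");D=optics.capture("side")
crop(S["img"],325,45,175,140,4,"pics/s5.png");crop(D["img"],210,60,160,140,4.5,"pics/d5.png")
P,V=shaftpose(70); plan([(P,V)],g=1)
E
```

```text
9.0167 [528.04628511 186.3010279  248.46028747] [[ 0.183  0.255 -0.95 ]
 [ 0.855  0.436  0.281]
 [ 0.486 -0.863 -0.138]] [-0.49   0.246  0.338  2.103 -0.885  0.633  1.831] [ 0.60768643 -0.49863859 -4.63483956] 39.39429019328096
1 [[-0.47,0.78,0.14,0.05,-0.01,0.06,1.0]]
```

View pics/wrist5.png

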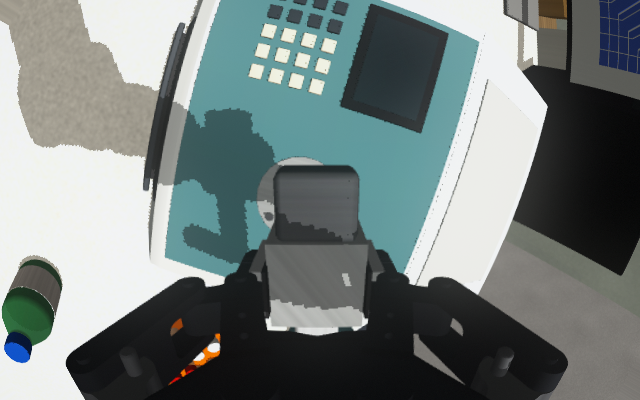

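View pics/s5.png

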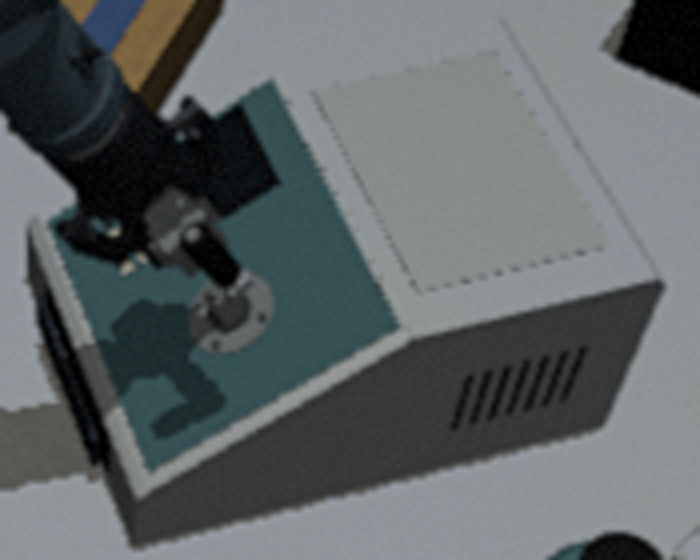

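View pics/d5.png

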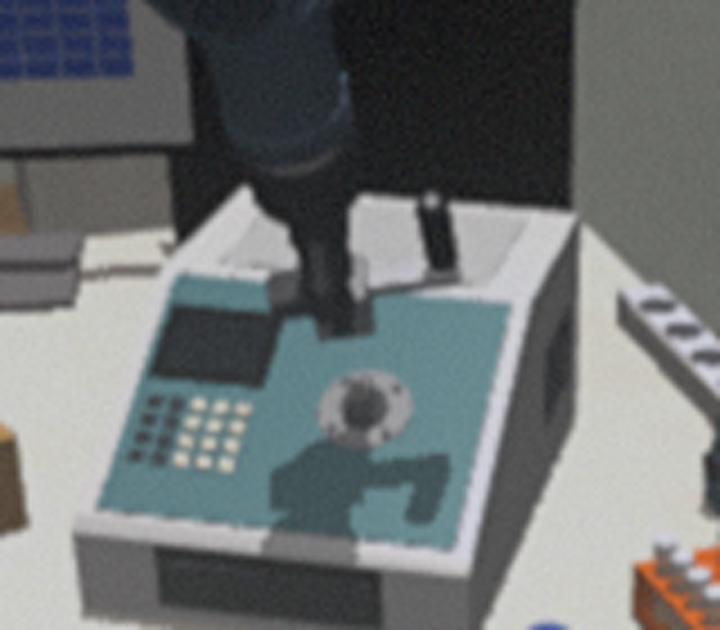

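>>> {"method": "move_arm", "body": {
  "motion": [
    [[-0.47,0.78,0.14,0.05,-0.01,0.06,1],[0,0.7,0,0,0,0,1],[0,0.7,0,0,0,0,1],[0,0,0,0,0,0,1],[0,0,0,0,0,0,1]]
  ]
}}

```text
t: 9.53
tcp_pos: [536.5, 200.8, 194.5]
tcp_rot: [-1.087, -1.358, 0.577]
contact_force: [0.0, 0.2, -2.8]
finger_gap: 39.2
```

```bash
python3 - <<'E'
from h import *
p,M,s=tool(); print(s['t'],p,M.round(3),s['contact_force'])
S=optics.capture("scene");D=optics.capture("side");w=optics.capture("wrist")
crop(S["img"],345,80,80,70,9,"pics/s6.png");crop(D["img"],250,100,90,75,8,"pics/d6.png")
cv2.imwrite("pics/wrist6.png",w["img"][:,:,::-1])
for h in (34,30,0):
  P,V=shaftpose(h); print(h,(V.T@(P-p)).round(1),np.degrees(R.from_matrix(M.T@V).as_rotvec()).round(2))
E
```

```text
9.5333 [536.54803074 200.75179065 194.49898696] [[ 0.184  0.249 -0.951]
 [ 0.857  0.433  0.279]
 [ 0.481 -0.867 -0.134]] [ 0.04922794  0.15888872 -2.79734597]
34 [ 0.1  0.4 -0.7] [-0.13  0.02 -0.02]
30 [ 0.1  4.4 -0.7] [-0.13  0.02 -0.02]
0 [ 0.1 34.4 -0.7] [-0.13  0.02 -0.02]
```

View pics/s6.png

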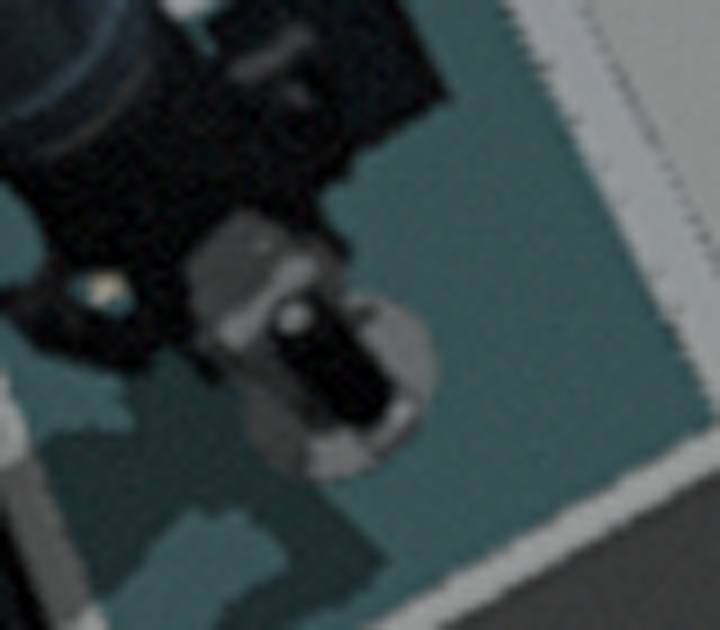

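View pics/d6.png

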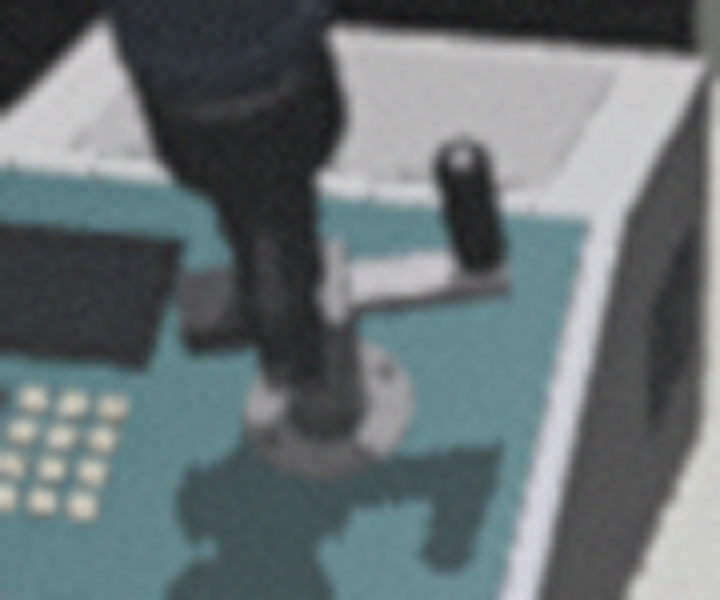

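View pics/wrist6.png

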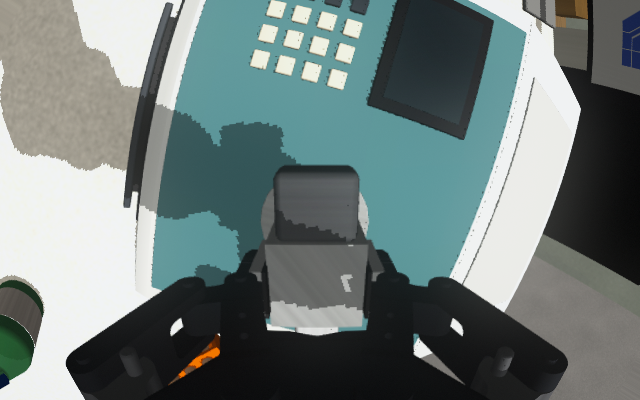

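>>> {"method": "move_arm", "body": {
  "motion": [
    [[0,0.2,-0.02,0,0,0,1],[0,0.2,0,0,0,0,1],[0,0,0,0,0,0,1]]
  ]
}}

```text
t: 9.93
tcp_pos: [539.5, 206.1, 186.1]
tcp_rot: [-1.085, -1.36, 0.577]
contact_force: [0.7, 0.1, -4.4]
finger_gap: 39.2
```

```bash
cat > st.py <<'E'
from h import *
import sys
p,M,s=tool(); P,V=shaftpose(0)
print(s['t'],p.round(1),"to seat tool:",(V.T@(P-p)).round(1),"F world",s['contact_force'].round(1),"F tool",(M.T@s['contact_force']).round(1),"T",s['torque'].round(2),"gap",round(s['finger_gap'],1),"rot",np.degrees(R.from_matrix(M.T@V).as_rotvec()).round(2),"q",s['q'].round(2))
E
python3 st.py
```

```text
9.9333 [539.5 206.1 186.1] to seat tool: [-1.1 24.1 -0.5] F world [ 0.7  0.1 -4.4] F tool [-1.9  4.  -0. ] T [-0.8   0.48 -0.04] gap 39.2 rot [-0.11  0.11  0.07] q [-0.45  0.38  0.25  2.11 -1.07  0.54  2.  ]
```

>>> {"method": "move_arm", "body": {
  "motion": [
    [[0,0.2,-0.01,0,0,0,1],[0,0.2,0,0,0,0,1],[0,0,0,0,0,0,1]]
  ]
}}

```text
t: 10.18
tcp_pos: [542.2, 210.1, 176.9]
tcp_rot: [-1.086, -1.359, 0.577]
contact_force: [0.9, -0.8, -6.2]
finger_gap: 39.1
```

```bash
python3 st.py
```

```text
10.1833 [542.2 210.1 176.9] to seat tool: [-0.5 13.7 -0.4] F world [ 0.9 -0.8 -6.2] F tool [-3.5  5.2 -0.3] T [-1.14  0.52 -0.09] gap 39.1 rot [-0.12  0.08  0.01] q [-0.44  0.4   0.24  2.11 -1.1   0.53  2.03]
```

>>> {"method": "move_arm", "body": {
  "motion": [
    [[0,0.2,0,0,0,0,1],[0,0.2,0,0,0,0,1],[0,0,0,0,0,0,1]]
  ]
}}

```text
t: 10.43
tcp_pos: [544.7, 214.4, 168.2]
tcp_rot: [-1.086, -1.359, 0.577]
contact_force: [0.3, -0.9, -6.3]
finger_gap: 39.4
```

```bash
python3 st.py
```

```text
10.4333 [544.7 214.4 168.2] to seat tool: [-0.5  3.7 -0.4] F world [ 0.3 -0.9 -6.3] F tool [-3.8  5.2  0.3] T [-1.28  0.56 -0.11] gap 39.4 rot [-0.12  0.08  0.01] q [-0.44  0.42  0.22  2.1  -1.12  0.51  2.05]
```

>>> {"method": "move_arm", "body": {
  "motion": [
    [[-0.02,0.1,0,0,0,0,1],[0,0.1,0,0,0,0,1],[0,0,0,0,0,0,1]]
  ]
}}

```text
t: 10.68
tcp_pos: [546.0, 215.8, 165.1]
tcp_rot: [-1.085, -1.36, 0.575]
contact_force: [-3.8, -3.7, 0.9]
finger_gap: 39.5
```

```bash
python3 st.py
```

```text
10.6833 [546.  215.8 165.1] to seat tool: [-0.5  0.1  0. ] F world [-3.8 -3.7  0.9] F tool [-3.5 -3.3  2.4] T [-1.15  0.92  0.02] gap 39.5 rot [-0.09  0.07  0.11] q [-0.43  0.43  0.22  2.1  -1.14  0.51  2.06]
```

>>> {"method": "move_arm", "body": {
  "motion": [
    [[0,0.06,0,0,0,0,1],[0,0,0,0,0,0,1]]
  ]
}}

```text
t: 10.85
tcp_pos: [546.1, 215.9, 165.0]
tcp_rot: [-1.085, -1.36, 0.574]
contact_force: [-15.3, -10.8, 17.7]
finger_gap: 39.3
```

```bash
python3 st.py; python3 - <<'E'
from h import *
D=optics.capture("side")
crop(D["img"],250,100,90,75,8,"pics/d7.png")
E
```

```text
10.85 [546.1 215.9 165. ] to seat tool: [-0.5 -0.1  0.1] F world [-15.3 -10.8  17.7] F tool [ -3.4 -23.9   9.1] T [-1.05  1.82  0.55] gap 39.3 rot [-0.08  0.05  0.18] q [-0.43  0.43  0.22  2.1  -1.14  0.51  2.07]
```

View pics/d7.png

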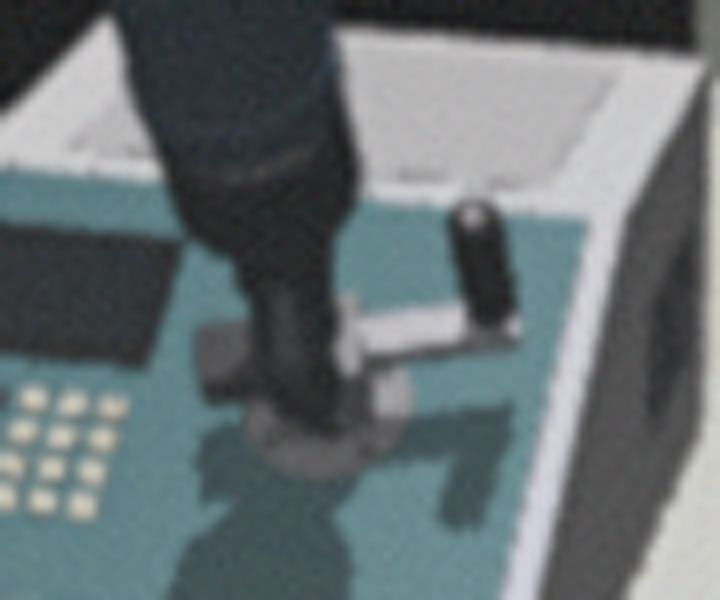

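>>> {"method": "move_arm", "body": {
  "motion": [
    [[0,-0.05,0,0,0,0,1],[0,0,0,0,0,0,0.3],[0,0,0,0,0,0,-0.5],[0,0,0,0,0,0,-1],[0,0,0,0,0,0,-1],[0,-0.3,0,0,0,0,-1],[0,-0.8,0,0,0,0,-1],[0,-0.9,0,0,0,0,-1]]
  ]
}}

```text
t: 11.57
tcp_pos: [532.9, 194.6, 207.9]
tcp_rot: [-1.085, -1.359, 0.578]
contact_force: [-0.6, -1.1, 0.4]
finger_gap: 85.3
```

```bash
python3 st.py; python3 - <<'E'
from h import *
w=optics.capture("wrist")
cv2.imwrite("pics/wrist7.png",w["img"][:,:,::-1])
E
```

```text
11.5667 [532.9 194.6 207.9] to seat tool: [-0.5 49.6 -0.6] F world [-0.6 -1.1  0.4] F tool [-0.9 -0.9  0.2] T [-0.46  0.19 -0.05] gap 85.3 rot [-0.19  0.1   0.03] q [-0.46  0.33  0.29  2.12 -1.    0.58  1.95]
```

View pics/wrist7.png

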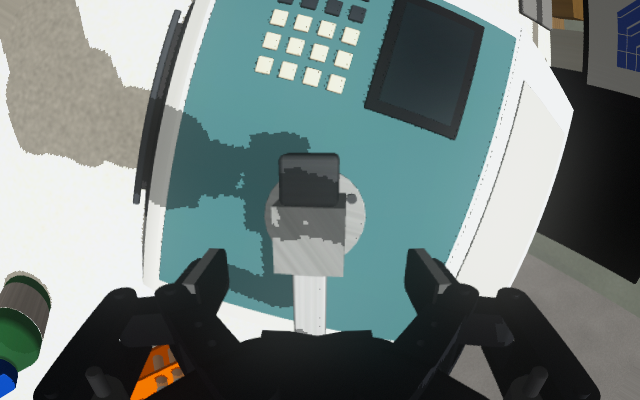

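>>> {"method": "move_arm", "body": {
  "motion": [
    [[0,-0.8,0,0,0,0,-1],[0,-0.8,0,0,0,0,-1],[0,-0.7,0,0,0,0,-1],[-0.02,0,-0.98,0,0,0,-1],[0,0,-0.98,0,0,0,-1],[0,0,-0.98,0,0,0,-1],[0,0,-0.04,0,0,0,-1],[0,0,0,0,0,0,-1]]
  ]
}}

```text
t: 12.28
tcp_pos: [591.1, 147.8, 267.9]
tcp_rot: [-1.088, -1.36, 0.575]
contact_force: [-0.6, 0.6, 0.1]
finger_gap: 85.5
```

```bash
python3 st.py; python3 - <<'E'
from h import *
w=optics.capture("wrist")
cv2.imwrite("pics/wrist8.png",w["img"][:,:,::-1])
E
```

```text
12.2833 [591.1 147.8 267.9] to seat tool: [1.000e-01 1.072e+02 7.590e+01] F world [-0.6  0.6  0.1] F tool [ 0.5 -0.   0.7] T [-0.47  0.28 -0.01] gap 85.5 rot [0.01 0.08 0.05] q [-0.42  0.33  0.39  1.94 -0.85  0.77  1.85]
```

View pics/wrist8.png

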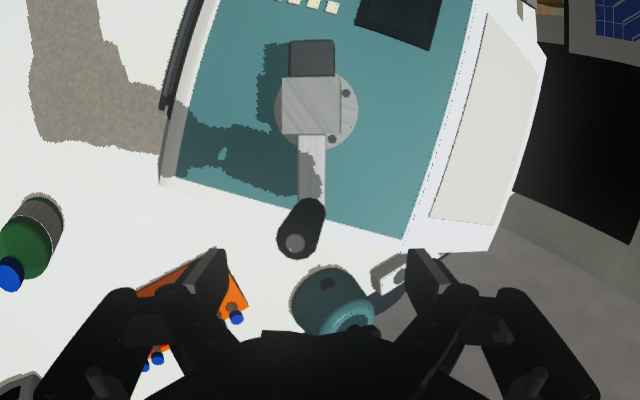

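```bash
python3 - <<'E'
from h import *
w=optics.capture("wrist"); p,M,s=tool(); X,Y,zs,up,_=reader_axes(); P,V=shaftpose(0)
cx=-V[:,2]; cy=np.cross(zs,cx)
print("pred handle top/base, hub top",proj(w,[FOOT+75*cx+105*zs,FOOT+75*cx+45*zs,FOOT+42*zs],True).round(1))
def onp(px,h):
    o,v=ray(w,px,True); q=o+v*((FOOT+h*zs-o)@zs)/(v@zs); d=q-FOOT; return (d@cx).round(1),(d@cy).round(1)
print("top",onp((296,243),105)); 
for q in [(281,79),(341,78),(341,133),(281,136)]: print("hubtop",onp(q,42))
print("arm end mid",onp((312,200),40))
E
```

```text
pred handle top/base, hub top [[315.1 248.2]
 [315.3 214.9]
 [315.4 108.9]]
top (np.float64(72.0), np.float64(-10.2))
hubtop (np.float64(-21.4), np.float64(-23.7))
hubtop (np.float64(-22.0), np.float64(17.5))
hubtop (np.float64(16.7), np.float64(17.7))
hubtop (np.float64(18.7), np.float64(-23.9))
arm end mid (np.float64(65.2), np.float64(-2.4))
```

>>> {"method": "move_arm", "body": {
  "motion": [
    [[0,0.8,0.03,0,0,0,-1],[0,0.8,0,0,0,0,-1],[0,0.7,0,0,0,0,-1],[0,0,0,0,0,0,0],[0,0,0,0,0,0,0.4],[0,0,0,0,0,0,1],[0,0,0,0,0,0,1],[0,0,0,0,0,0,1]]
  ]
}}

```text
t: 13.05
tcp_pos: [604.0, 172.9, 218.7]
tcp_rot: [-1.087, -1.361, 0.574]
contact_force: [-0.4, -0.5, -0.6]
finger_gap: 25.6
```

```bash
python3 st.py; python3 - <<'E'
from h import *
w=optics.capture("wrist")
cv2.imwrite("pics/wrist9.png",w["img"][:,:,::-1])
D=optics.capture("side")
crop(D["img"],240,80,100,85,8,"pics/d9.png")
E
```

```text
13.05 [604.  172.9 218.7] to seat tool: [-0.2 50.4 74.5] F world [-0.4 -0.5 -0.6] F tool [-0.8  0.2  0.3] T [-0.46  0.26  0.03] gap 25.6 rot [0.02 0.09 0.1 ] q [-0.41  0.42  0.33  1.95 -0.95  0.69  1.93]
```

View pics/wrist9.png

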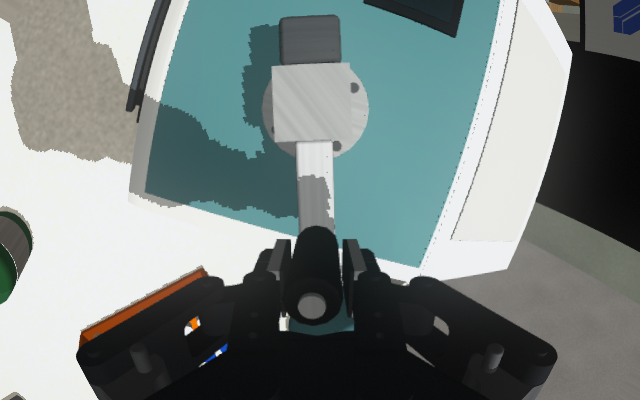

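View pics/d9.png

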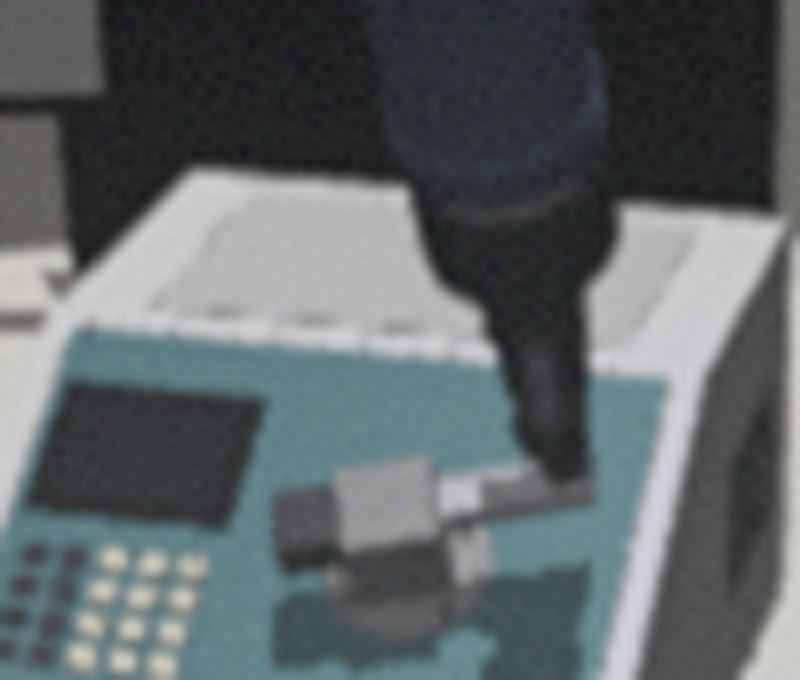

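>>> {"method": "move_arm", "body": {
  "motion": [
    [[0,0,0,0,0,0,1],[-0.585,0,0.058,0,0,0,1],[-0.563,0,0.171,0,0,0,1],[-0.519,0,0.277,0,0,0,1],[-0.455,0,0.373,0,0,0,1]]
  ]
}}

```text
t: 13.57
tcp_pos: [575.0, 133.0, 190.0]
tcp_rot: [-1.09, -1.362, 0.573]
contact_force: [3.3, 0.6, 0.3]
finger_gap: 21.9
```

```bash
cat > wd.py <<'E'
from h import *
p,M,s=tool(); P,V=shaftpose(0)
d=V.T@(p-P)-[0,0,1]; d[2]-=0
x,z=d[0],d[2]+0
# axis rel: TCP - axis
ax=V.T@(p-FOOT)
a=np.degrees(np.arctan2(ax[0],-ax[2]))
print("t",round(s['t'],2),"ang",a.round(1),"rad",np.hypot(ax[0],ax[2]).round(1),"h",-ax[1].round(1),"Ftool",(M.T@s['contact_force']).round(1),"T",s['torque'].round(2),"gap",round(s['finger_gap'],1),"rot",np.degrees(R.from_matrix(M.T@V).as_rotvec()).round(1),"q",s['q'].round(2))
E
python3 wd.py;python3 - <<'E'
from h import *
w=optics.capture("wrist")
cv2.imwrite("pics/wrist10.png",w["img"][:,:,::-1])
E
```

```text
t 13.57 ang -43.9 rad 76.7 h 67.1 Ftool [ 1.3  0.8 -3. ] T [-0.22 -0.43 -0.32] gap 21.9 rot [0.2 0.1 0.1] q [-0.32  0.42  0.3   2.04 -1.03  0.66  2.09]
```

View pics/wrist10.png

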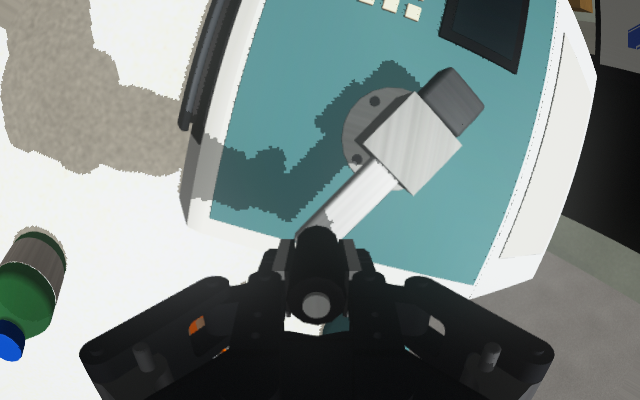

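>>> {"method": "move_arm", "body": {
  "motion": [
    [[-0.373,0,0.455,0,0,0,1],[-0.277,0,0.519,0,0,0,1],[-0.171,0,0.563,0,0,0,1],[-0.058,0,0.585,0,0,0,1]]
  ]
}}

```text
t: 13.95
tcp_pos: [519.6, 128.8, 171.3]
tcp_rot: [-1.09, -1.36, 0.574]
contact_force: [4.8, 3.9, -3.3]
finger_gap: 21.9
```

```bash
python3 wd.py
```

```text
t 13.95 ang -89.1 rad 76.1 h 66.6 Ftool [ 2.7  5.8 -3. ] T [-0.63 -0.48 -0.46] gap 21.9 rot [ 0.1  0.  -0. ] q [-0.29  0.37  0.26  2.18 -1.12  0.59  2.21]
```

>>> {"method": "move_arm", "body": {
  "motion": [
    [[0.058,0,0.585,0,0,0,1],[0.171,0,0.563,0,0,0,1],[0.277,0,0.519,0,0,0,1],[0.373,0,0.455,0,0,0,1]]
  ]
}}

```text
t: 14.28
tcp_pos: [472.8, 163.8, 174.9]
tcp_rot: [-1.088, -1.36, 0.575]
contact_force: [9.6, 5.1, -7.0]
finger_gap: 21.3
```

```bash
python3 wd.py
```

```text
t 14.28 ang -134.8 rad 74.6 h 66.4 Ftool [ 2.8 10.7 -6.7] T [-0.62 -1.04 -0.74] gap 21.3 rot [0. 0. 0.] q [-0.36  0.29  0.22  2.28 -1.16  0.5   2.19]
```

>>> {"method": "move_arm", "body": {
  "motion": [
    [[0.455,0.01,0.373,0,0,0,1],[0.519,0.01,0.277,0,0,0,1],[0.563,0.01,0.171,0,0,0,1],[0.585,0.01,0.058,0,0,0,1]]
  ]
}}

```text
t: 14.62
tcp_pos: [462.5, 215.3, 196.9]
tcp_rot: [-1.09, -1.36, 0.574]
contact_force: [8.2, -3.4, -5.5]
finger_gap: 21.8
```

```bash
python3 wd.py;python3 - <<'E'
from h import *
w=optics.capture("wrist");D=optics.capture("side");S=optics.capture("scene")
cv2.imwrite("pics/wrist11.png",w["img"][:,:,::-1]); crop(D["img"],210,80,130,130,6,"pics/d11.png"); crop(S["img"],315,80,100,100,7,"pics/s11.png")
E
```

```text
t 14.62 ang -180.0 rad 73.8 h 65.7 Ftool [-4.   5.3 -8. ] T [-1.71 -0.87 -0.96] gap 21.8 rot [ 0.1  0.  -0. ] q [-0.5   0.24  0.21  2.28 -1.08  0.45  1.97]
```

View pics/wrist11.png

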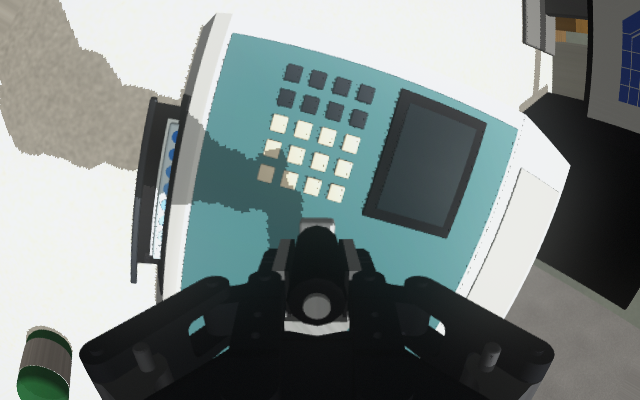

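View pics/d11.png

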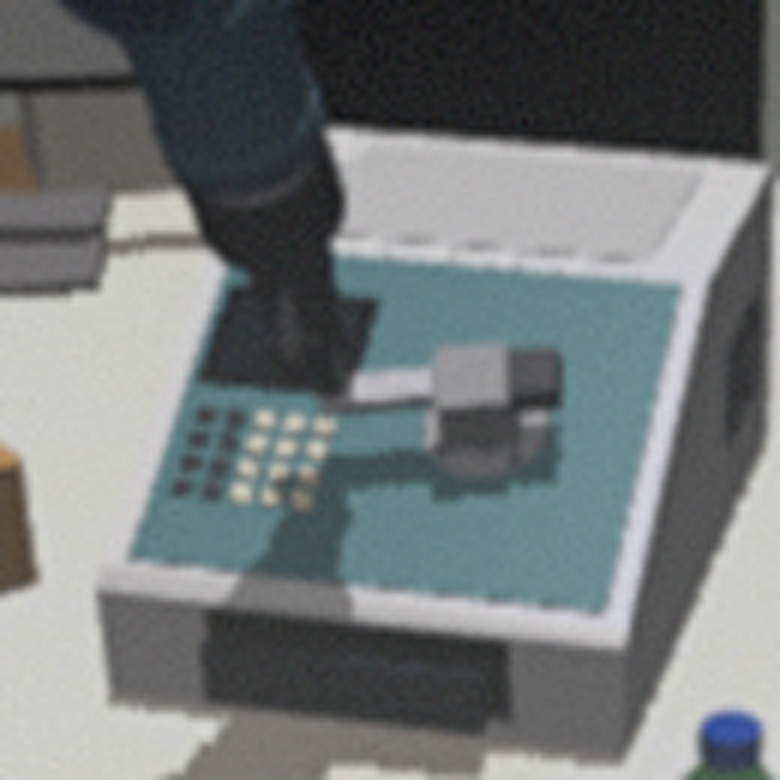

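View pics/s11.png

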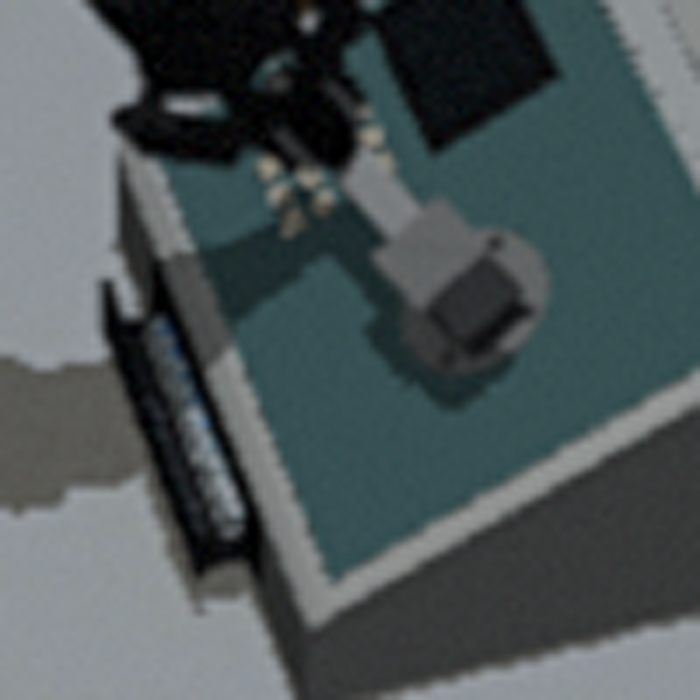

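>>> {"method": "move_arm", "body": {
  "motion": [
    [[0.585,0.01,-0.078,0,0,0,1],[0.563,0,-0.191,0,0,0,1],[0.519,0,-0.287,0,0,0,1],[0.455,0,-0.373,0,0,0,1]]
  ]
}}

```text
t: 15.1
tcp_pos: [493.0, 254.2, 224.8]
tcp_rot: [-1.088, -1.359, 0.577]
contact_force: [-0.6, -6.6, -0.6]
finger_gap: 21.6
```

```bash
python3 wd.py
```

```text
t 15.1 ang 134.9 rad 73.7 h 65.4 Ftool [-6.  -2.5 -1.1] T [-2.28  0.31 -0.45] gap 21.6 rot [-0.1  0.1 -0. ] q [-0.6   0.25  0.26  2.17 -0.92  0.49  1.74]
```

>>> {"method": "move_arm", "body": {
  "motion": [
    [[0.373,0,-0.455,0,0,0,1],[0.277,0,-0.519,0,0,0,1],[0.171,0,-0.563,0,0,0,1],[0.058,0,-0.585,0,0,0,1]]
  ]
}}

```text
t: 15.43
tcp_pos: [546.8, 258.7, 242.7]
tcp_rot: [-1.085, -1.359, 0.579]
contact_force: [-5.8, -5.6, 5.4]
finger_gap: 21.3
```

```bash
python3 wd.py
```

```text
t 15.43 ang 89.8 rad 74.6 h 65.5 Ftool [-3.2 -8.6  3.2] T [-1.94  1.43  0.19] gap 21.3 rot [-0.2  0.1 -0. ] q [-0.59  0.31  0.3   2.03 -0.86  0.58  1.68]
```

>>> {"method": "move_arm", "body": {
  "motion": [
    [[-0.058,0,-0.585,0,0,0,1],[-0.171,0,-0.563,0,0,0,1],[-0.277,0,-0.519,0,0,0,1],[-0.373,0,-0.455,0,0,0,1]]
  ]
}}

```text
t: 15.77
tcp_pos: [593.7, 226.0, 240.2]
tcp_rot: [-1.083, -1.361, 0.577]
contact_force: [-6.4, -2.8, 7.9]
finger_gap: 21.6
```

```bash
python3 wd.py
```

```text
t 15.77 ang 45.2 rad 76.2 h 65.7 Ftool [ 0.2 -9.7  4.2] T [-0.58  1.47  0.57] gap 21.6 rot [-0.2  0.2  0.1] q [-0.5   0.38  0.31  1.94 -0.88  0.66  1.76]
```

>>> {"method": "move_arm", "body": {
  "motion": [
    [[-0.455,0,-0.373,0,0,0,1],[-0.519,0,-0.277,0,0,0,1],[-0.563,0,-0.171,0,0,0,1],[-0.585,0,-0.058,0,0,0,1]]
  ]
}}

```text
t: 16.1
tcp_pos: [606.4, 174.3, 218.4]
tcp_rot: [-1.085, -1.363, 0.574]
contact_force: [-1.8, 0.7, 7.4]
finger_gap: 22.0
```

```bash
python3 wd.py;python3 - <<'E'
from h import *
w=optics.capture("wrist");S=optics.capture("scene")
cv2.imwrite("pics/wrist12.png",w["img"][:,:,::-1]); crop(S["img"],315,80,100,100,7,"pics/s12.png")
E
```

```text
t 16.1 ang 1.2 rad 77.3 h 66.0 Ftool [ 3.8 -6.5  0.9] T [0.23 0.54 0.33] gap 22.0 rot [-0.   0.2  0.2] q [-0.38  0.42  0.3   1.94 -0.94  0.68  1.91]
```

View pics/wrist12.png

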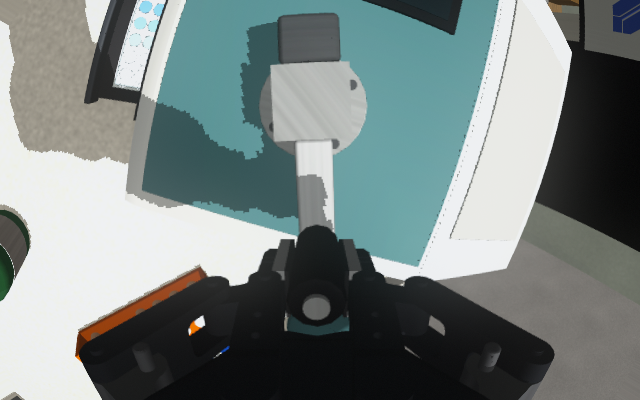

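View pics/s12.png

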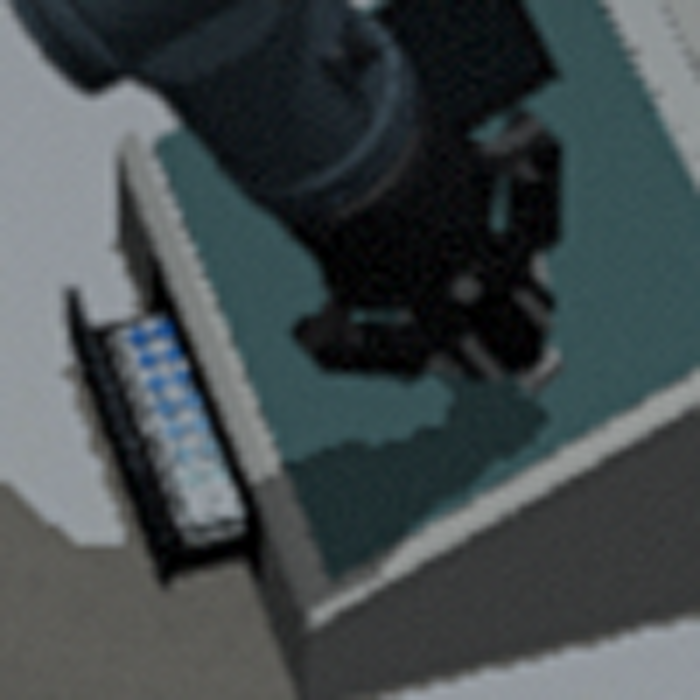

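```bash
cat > lip.py <<'E'
from h import *
S=optics.capture("scene")
def rd(px,z):
    q=onz(S,px,z); c,s=np.cos(PR[2]),np.sin(PR[2]); d=q[:2]-PR[:2]; return np.round([d@[c,s],d@[-s,c]],1)
# predicted lip corners for carrier c
def pred(c,x0,y0,sc):
    cc,s=np.cos(PR[2]),np.sin(PR[2])
    for y in (79,-79):
        for z in (66,28):
            x=-(c+5); P=[PR[0]+cc*x-s*y,PR[1]+s*x+cc*y,z]; print(c,y,z,((proj(S,P)[0]-[x0,y0]+.5)*sc-.5).round(0))
E
python3 - <<'E'
from lip import *
un=lambda *q:(np.array(q,float)+.5)/7-.5+[315,80]
for q in [(70,290),(160,565)]: print(rd(un(*q),66),rd(un(*q),50))
for q in [(165,588)]: print(rd(un(*q),28),rd(un(*q),40))
for c in (35,42,50): pred(c,315,80,7)
E
```

```text
[-44.3  80.7] [-40.7  93.5]
[-51.4 -86. ] [-47.8 -75.3]
[-44.6 -73.8] [-47.3 -81.7]
35 79 66 [ 80. 291.]
35 79 28 [ 80. 341.]
35 -79 66 [179. 547.]
35 -79 28 [178. 594.]
42 79 66 [ 66. 294.]
42 79 28 [ 67. 344.]
42 -79 66 [165. 551.]
42 -79 28 [164. 598.]
50 79 66 [ 50. 298.]
50 79 28 [ 51. 348.]
50 -79 66 [148. 555.]
50 -79 28 [147. 602.]
```

>>> {"method": "move_arm", "body": {
  "motion": [
    [[-0.585,0,0.058,0,0,0,1],[-0.563,0,0.171,0,0,0,1],[-0.519,0,0.277,0,0,0,1],[-0.455,0,0.373,0,0,0,1],[-0.373,0,0.455,0,0,0,1],[-0.277,0,0.519,0,0,0,1],[-0.171,0,0.563,0,0,0,1],[-0.058,0,0.585,0,0,0,1]]
  ]
}}

```text
t: 16.92
tcp_pos: [521.4, 128.4, 170.7]
tcp_rot: [-1.092, -1.36, 0.573]
contact_force: [4.0, -2.3, 1.2]
finger_gap: 21.4
```

```bash
python3 wd.py
```

```text
t 16.92 ang -87.8 rad 76.4 h 65.9 Ftool [-0.6 -1.  -4.6] T [-0.78 -0.28 -0.35] gap 21.4 rot [ 0.2 -0.  -0.1] q [-0.26  0.37  0.22  2.18 -1.1   0.57  2.2 ]
```

>>> {"method": "move_arm", "body": {
  "motion": [
    [[0.058,0,0.585,0,0,0,1],[0.171,0,0.563,0,0,0,1],[0.277,0,0.519,0,0,0,1],[0.373,0,0.455,0,0,0,1],[0.455,0.01,0.363,0,0,0,1],[0.519,0.01,0.267,0,0,0,1],[0.563,0.01,0.161,0,0,0,1],[0.585,0.01,0.048,0,0,0,1]]
  ]
}}

```text
t: 17.58
tcp_pos: [462.5, 216.5, 196.1]
tcp_rot: [-1.086, -1.36, 0.576]
contact_force: [-2.3, -6.8, 6.1]
finger_gap: 21.7
```

```bash
python3 wd.py
```

```text
t 17.58 ang 179.6 rad 74.3 h 64.5 Ftool [-3.4 -8.8 -0.5] T [-1.67  0.12 -0.38] gap 21.7 rot [-0.1  0.1  0.1] q [-0.46  0.24  0.17  2.27 -1.06  0.45  1.96]
```

Forces stay small; continuing with the second half of turn two.

>>> {"method": "move_arm", "body": {
  "motion": [
    [[0.585,0,-0.058,0,0,0,1],[0.563,0,-0.171,0,0,0,1],[0.519,-0.01,-0.277,0,0,0,1],[0.455,-0.01,-0.373,0,0,0,1],[0.373,-0.01,-0.455,0,0,0,1],[0.277,-0.01,-0.519,0,0,0,1],[0.171,0,-0.563,0,0,0,1],[0.058,0,-0.585,0,0,0,1]]
  ]
}}

```text
t: 18.25
tcp_pos: [546.9, 259.0, 242.6]
tcp_rot: [-1.084, -1.359, 0.58]
contact_force: [-6.3, -8.5, 5.8]
finger_gap: 21.9
```

```bash
python3 wd.py
```

```text
t 18.25 ang 89.7 rad 74.9 h 65.2 Ftool [ -5.7 -10.2   2.9] T [-2.6   1.66  0.13] gap 21.9 rot [-0.3  0.2 -0. ] q [-0.56  0.31  0.26  2.03 -0.84  0.57  1.67]
```

>>> {"method": "move_arm", "body": {
  "motion": [
    [[-0.058,0,-0.585,0,0,0,1],[-0.171,0,-0.563,0,0,0,1],[-0.277,0,-0.519,0,0,0,1],[-0.373,0,-0.455,0,0,0,1],[-0.455,0,-0.373,0,0,0,1],[-0.519,0,-0.277,0,0,0,1],[-0.563,0,-0.171,0,0,0,1],[-0.585,0,-0.058,0,0,0,1]]
  ]
}}

```text
t: 18.92
tcp_pos: [606.8, 175.8, 219.0]
tcp_rot: [-1.083, -1.364, 0.575]
contact_force: [-0.7, -1.0, 9.5]
finger_gap: 21.8
```

```bash
python3 wd.py; python3 - <<'E'
from lip import *
w=optics.capture("wrist")
cv2.imwrite("pics/wrist13.png",w["img"][:,:,::-1]); crop(S["img"],300,80,100,100,7,"pics/s13.png")
for c in (70,76,82): pred(c,300,80,7)
E
```

```text
t 18.92 ang 2.4 rad 77.5 h 65.7 Ftool [ 3.6 -8.8 -0.9] T [0.21 0.61 0.34] gap 21.8 rot [-0.1  0.2  0.3] q [-0.36  0.42  0.26  1.94 -0.92  0.67  1.9 ]
70 79 66 [115. 307.]
70 79 28 [117. 357.]
70 -79 66 [211. 565.]
70 -79 28 [211. 613.]
76 79 66 [103. 310.]
76 79 28 [105. 360.]
76 -79 66 [198. 569.]
76 -79 28 [199. 616.]
82 79 66 [ 91. 313.]
82 79 28 [ 93. 363.]
82 -79 66 [186. 572.]
82 -79 28 [186. 619.]
```

View pics/wrist13.png

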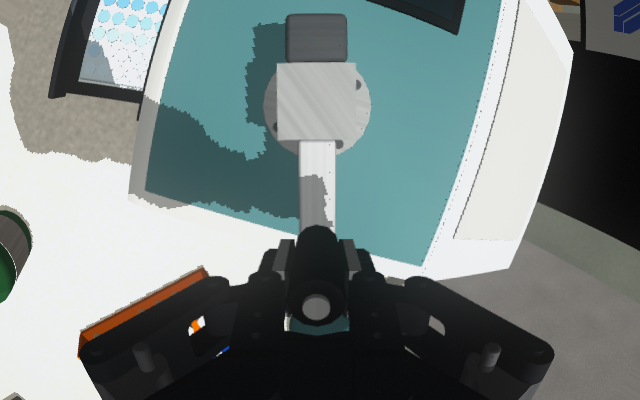

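View pics/s13.png

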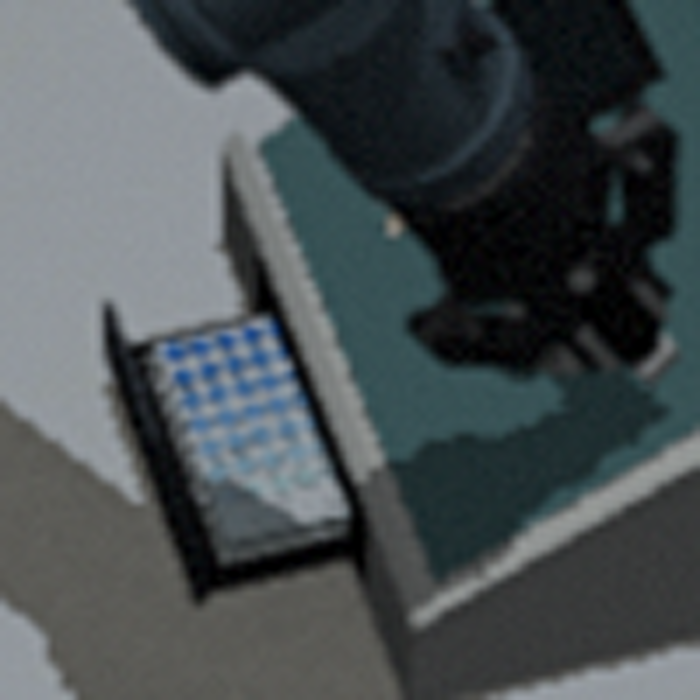

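>>> {"method": "move_arm", "body": {
  "motion": [
    [[-0.585,0,0.058,0,0,0,1],[-0.563,0,0.171,0,0,0,1],[-0.519,-0.01,0.277,0,0,0,1],[-0.455,-0.01,0.373,0,0,0,1],[-0.373,0,0.455,0,0,0,1],[-0.277,0,0.519,0,0,0,1],[-0.171,0,0.563,0,0,0,1],[-0.058,0,0.585,0,0,0,1]]
  ]
}}

```text
t: 19.68
tcp_pos: [521.9, 128.3, 171.2]
tcp_rot: [-1.091, -1.36, 0.574]
contact_force: [2.7, -4.0, -1.0]
finger_gap: 21.8
```

```bash
python3 wd.py
```

```text
t 19.68 ang -87.3 rad 76.1 h 66.2 Ftool [-3.4 -0.2 -3.6] T [-1.41 -0.16 -0.47] gap 21.8 rot [ 0.2  0.  -0.1] q [-0.23  0.37  0.19  2.17 -1.09  0.56  2.18]
```

>>> {"method": "move_arm", "body": {
  "motion": [
    [[0.058,0,0.585,0,0,0,1],[0.171,0,0.563,0,0,0,1],[0.277,0,0.519,0,0,0,1],[0.373,0,0.455,0,0,0,1],[0.455,0,0.373,0,0,0,1],[0.519,0,0.277,0,0,0,1],[0.563,0,0.171,0,0,0,1],[0.585,0,0.058,0,0,0,1]]
  ]
}}

```text
t: 20.35
tcp_pos: [462.9, 216.5, 197.5]
tcp_rot: [-1.086, -1.361, 0.576]
contact_force: [6.2, -2.4, -5.5]
finger_gap: 21.7
```

```bash
python3 wd.py; python3 - <<'E'
from lip import *
w=optics.capture("wrist")
cv2.imwrite("pics/wrist14.png",w["img"][:,:,::-1]); crop(S["img"],300,80,100,100,7,"pics/s14.png")
for c in (88,94,100): pred(c,300,80,7)
E
```

```text
t 20.35 ang 179.0 rad 73.7 h 65.7 Ftool [-3.6  5.3 -5.8] T [-1.67 -0.61 -0.78] gap 21.7 rot [-0.   0.1  0.1] q [-0.43  0.24  0.14  2.27 -1.05  0.44  1.94]
88 79 66 [ 79. 316.]
88 79 28 [ 81. 366.]
88 -79 66 [173. 575.]
88 -79 28 [174. 622.]
94 79 66 [ 66. 319.]
94 79 28 [ 69. 369.]
94 -79 66 [160. 578.]
94 -79 28 [162. 625.]
100 79 66 [ 54. 322.]
100 79 28 [ 58. 371.]
100 -79 66 [148. 581.]
100 -79 28 [149. 628.]
```

View pics/s14.png

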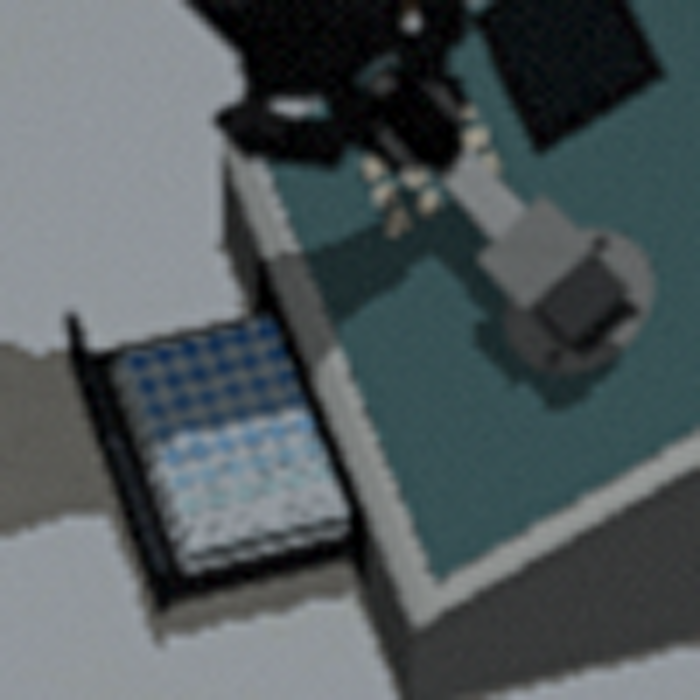

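View pics/wrist14.png

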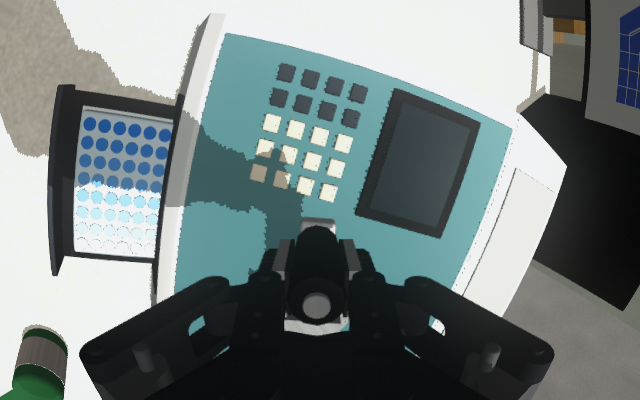

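>>> {"method": "move_arm", "body": {
  "motion": [
    [[0.585,0,-0.068,0,0,0,1],[0.563,0,-0.181,0,0,0,1],[0.519,0,-0.287,0,0,0,1],[0.455,0,-0.373,0,0,0,1],[0.373,0,-0.455,0,0,0,1],[0.277,0,-0.519,0,0,0,1],[0.171,0,-0.563,0,0,0,1],[0,0,0,0,0,0,1]]
  ]
}}

```text
t: 21.12
tcp_pos: [536.0, 260.4, 240.9]
tcp_rot: [-1.087, -1.36, 0.577]
contact_force: [-1.0, -4.6, 2.7]
finger_gap: 21.5
```

```bash
python3 wd.py; python3 - <<'E'
from lip import *
w=optics.capture("wrist")
cv2.imwrite("pics/wrist15.png",w["img"][:,:,::-1]); crop(S["img"],300,80,100,100,7,"pics/s15.png")
for c in (96,100,105): pred(c,300,80,7)
E
```

```text
t 21.12 ang 98.3 rad 74.0 h 65.9 Ftool [-2.8 -4.6 -0.7] T [-1.41  0.5  -0.15] gap 21.5 rot [-0.1  0.1  0. ] q [-0.54  0.29  0.22  2.05 -0.83  0.54  1.65]
96 79 66 [ 62. 320.]
96 79 28 [ 66. 369.]
96 -79 66 [156. 579.]
96 -79 28 [158. 626.]
100 79 66 [ 54. 322.]
100 79 28 [ 58. 371.]
100 -79 66 [148. 581.]
100 -79 28 [149. 628.]
105 79 66 [ 44. 324.]
105 79 28 [ 48. 374.]
105 -79 66 [137. 584.]
105 -79 28 [139. 631.]
```

View pics/s15.png

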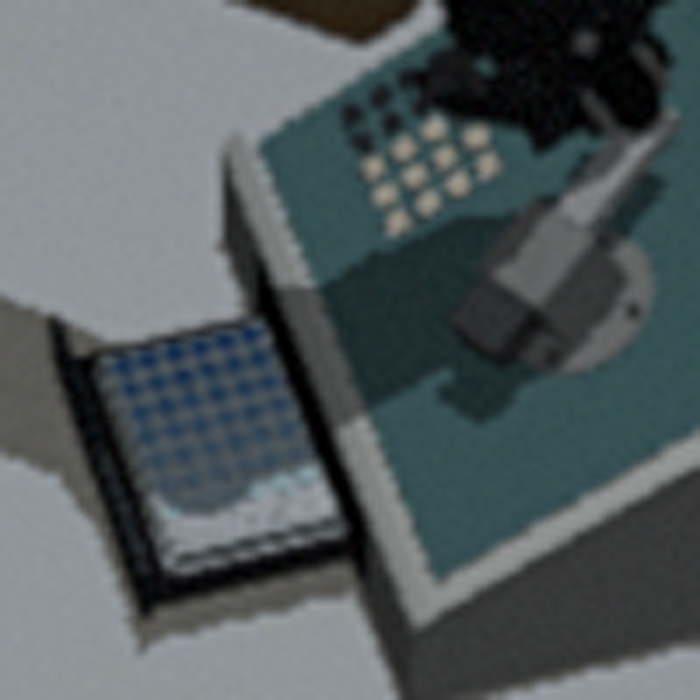

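>>> {"method": "move_arm", "body": {
  "motion": [
    [[0.018,0,-0.159,0,0,0,1],[0.01,0,-0.16,0,0,0,1],[0.001,0,-0.16,0,0,0,1],[-0.008,0,-0.16,0,0,0,1]]
  ]
}}

```text
t: 21.55
tcp_pos: [548.3, 257.8, 243.0]
tcp_rot: [-1.082, -1.359, 0.579]
contact_force: [-6.2, -4.5, 7.4]
finger_gap: 22.0
```

```bash
python3 wd.py
```

```text
t 21.55 ang 88.4 rad 74.3 h 65.8 Ftool [-1.4 -9.9  3.7] T [-1.2   1.23  0.31] gap 22.0 rot [-0.3  0.1  0.1] q [-0.53  0.31  0.23  2.02 -0.83  0.57  1.66]
```

>>> {"method": "move_arm", "body": {
  "motion": [
    [[-0.016,0,-0.159,0,0,0,1],[-0.024,0,-0.158,0,0,0,1],[-0.033,0,-0.157,0,0,0,1]]
  ]
}}

```text
t: 21.8
tcp_pos: [559.4, 253.5, 244.2]
tcp_rot: [-1.082, -1.36, 0.578]
contact_force: [-5.0, -3.0, 8.0]
finger_gap: 21.8
```

```bash
python3 wd.py
```

```text
t 21.8 ang 79.2 rad 74.6 h 65.9 Ftool [ 0.4 -9.5  2.9] T [-0.79  1.15  0.33] gap 21.8 rot [-0.3  0.2  0.1] q [-0.51  0.32  0.23  2.   -0.83  0.59  1.67]
```

>>> {"method": "move_arm", "body": {
  "motion": [
    [[-0.041,0,-0.155,0,0,0,1],[-0.049,0,-0.152,0,0,0,1],[-0.057,0,-0.149,0,0,0,1]]
  ]
}}

```text
t: 22.05
tcp_pos: [569.9, 247.6, 244.4]
tcp_rot: [-1.081, -1.361, 0.578]
contact_force: [-3.9, -1.7, 7.8]
finger_gap: 21.2
```

```bash
python3 wd.py
```

```text
t 22.05 ang 70.0 rad 74.8 h 66.0 Ftool [ 1.6 -8.5  2.2] T [-0.5   1.    0.39] gap 21.2 rot [-0.3  0.2  0.2] q [-0.49  0.34  0.24  1.98 -0.83  0.6   1.68]
```

>>> {"method": "move_arm", "body": {
  "motion": [
    [[-0.065,0,-0.146,0,0,0,1],[-0.073,0,-0.142,0,0,0,1],[-0.08,0,-0.139,0,0,0,1]]
  ]
}}

```text
t: 22.3
tcp_pos: [579.3, 240.6, 243.7]
tcp_rot: [-1.08, -1.362, 0.577]
contact_force: [-6.0, 2.0, 9.7]
finger_gap: 21.9
```

```bash
python3 wd.py
```

```text
t 22.3 ang 61.0 rad 75.1 h 66.0 Ftool [ 5.3 -9.1  5. ] T [0.49 1.28 0.79] gap 21.9 rot [-0.3  0.2  0.3] q [-0.47  0.35  0.24  1.96 -0.84  0.62  1.7 ]
```

>>> {"method": "move_arm", "body": {
  "motion": [
    [[-0.043,0,-0.067,0,0,0,1],[-0.045,0,-0.066,0,0,0,1]]
  ]
}}

```text
t: 22.47
tcp_pos: [580.7, 239.7, 243.4]
tcp_rot: [-1.076, -1.362, 0.578]
contact_force: [-9.8, 2.3, 14.8]
finger_gap: 21.8
```

```bash
python3 wd.py; python3 - <<'E'
from lip import *
w=optics.capture("wrist")
cv2.imwrite("pics/wrist16.png",w["img"][:,:,::-1]); crop(S["img"],300,80,100,100,7,"pics/s16.png")
E
```

```text
t 22.47 ang 59.7 rad 75.3 h 65.8 Ftool [  7.4 -14.1   8. ] T [0.97 1.79 1.16] gap 21.8 rot [-0.5  0.3  0.4] q [-0.47  0.36  0.24  1.95 -0.84  0.62  1.71]
```

View pics/s16.png

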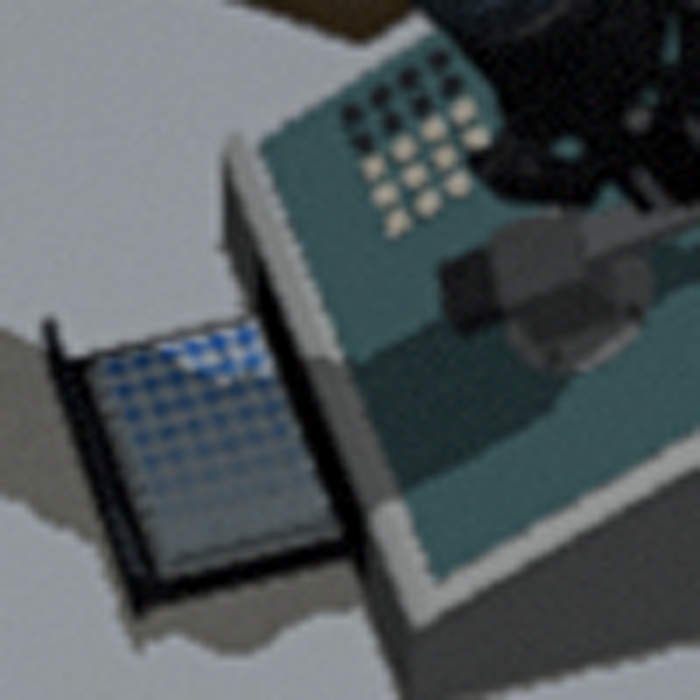

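>>> {"method": "move_arm", "body": {
  "motion": [
    [[-0.043,-0.02,-0.067,0,0,0,1],[-0.045,-0.02,-0.066,0,0,0,1],[0,0,0,0,0,0,1]]
  ]
}}

```text
t: 22.82
tcp_pos: [581.6, 238.6, 243.4]
tcp_rot: [-1.072, -1.363, 0.581]
contact_force: [-9.5, 5.6, 10.4]
finger_gap: 21.5
```

```bash
python3 wd.py
```

```text
t 22.82 ang 58.6 rad 75.2 h 66.1 Ftool [ 8.2 -8.8  9.2] T [1.36 1.8  1.3 ] gap 21.5 rot [-0.7  0.4  0.4] q [-0.46  0.36  0.24  1.95 -0.84  0.63  1.72]
```

>>> {"method": "move_arm", "body": {
  "motion": [
    [[-0.043,0,-0.067,0,0,0,1],[-0.043,0,-0.067,0,0,0,1],[-0.045,0,-0.066,0,0,0,1],[0,0,0,0,0,0,1]]
  ]
}}

```text
t: 23.15
tcp_pos: [584.3, 237.0, 242.9]
tcp_rot: [-1.066, -1.363, 0.582]
contact_force: [-12.5, 8.7, 13.6]
finger_gap: 21.6
```

```bash
python3 wd.py; python3 - <<'E'
from lip import *
w=optics.capture("wrist")
cv2.imwrite("pics/wrist17.png",w["img"][:,:,::-1]); D=optics.capture("side"); crop(D["img"],200,80,140,130,6,"pics/d17.png");crop(S["img"],300,80,100,100,7,"pics/s17.png")
E
```

```text
t 23.15 ang 56.3 rad 75.8 h 65.6 Ftool [ 11.9 -10.9  12.5] T [2.51 2.17 1.79] gap 21.6 rot [-0.9  0.4  0.6] q [-0.45  0.36  0.23  1.94 -0.85  0.64  1.73]
```

View pics/wrist17.png

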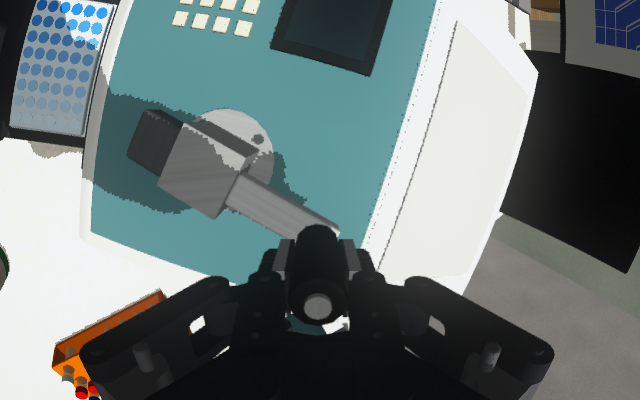

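View pics/d17.png

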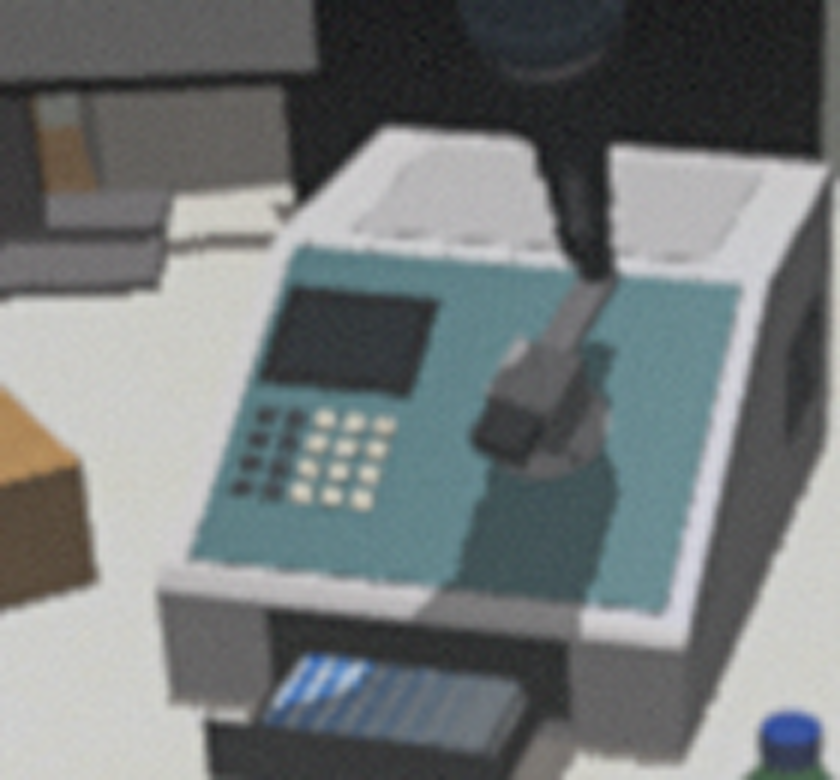

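View pics/s17.png

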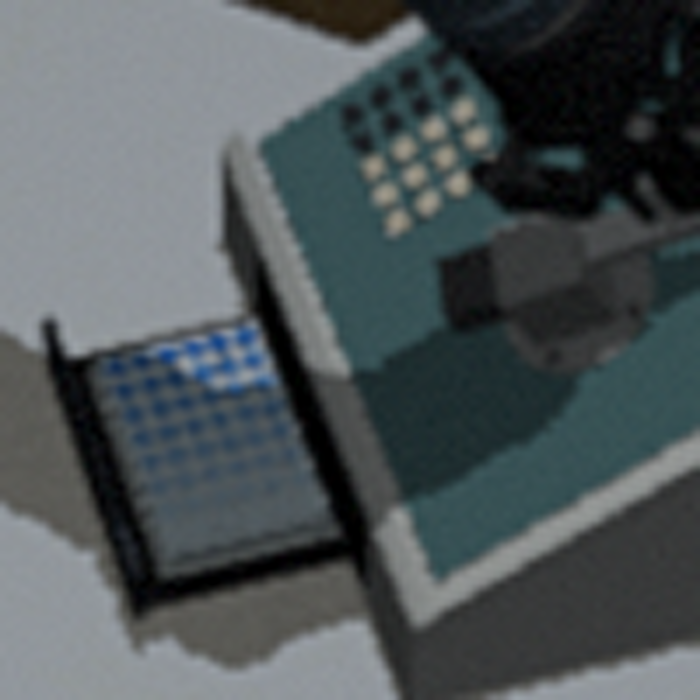

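>>> {"method": "move_arm", "body": {
  "motion": [
    [[0.045,0,0.066,0,0,0,1],[0.043,0,0.067,0,0,0,1],[0.043,0,0.067,0,0,0,1],[0,0,0,0,0,0,1]]
  ]
}}

```text
t: 23.63
tcp_pos: [582.6, 238.0, 243.4]
tcp_rot: [-1.075, -1.363, 0.579]
contact_force: [-4.8, 6.2, 6.8]
finger_gap: 21.6
```

```bash
python3 wd.py; python3 - <<'E'
from lip import *
p,M,s=tool()
D=optics.capture("side"); im=D["img"].copy(); c=p+M@[1.1,-134.3,66.9]
im=im[:,:,::-1].copy(); S2=S["img"][:,:,::-1].copy()
for q,col in ((c,(0,0,255)),(p,(0,255,0)),(p+M@[0,-134,0],(255,0,0))):
    cv2.circle(im,tuple(int(v) for v in proj(D,q)[0].round()),1,col,-1); cv2.circle(S2,tuple(int(v) for v in proj(S,q)[0].round()),1,col,-1)
a=cv2.resize(im[20:160,220:370],None,fx=4,fy=4); b=cv2.resize(S2[30:170,325:475],None,fx=4,fy=4)
cv2.imwrite("pics/cam.png",np.vstack([a,b])[:, :][::1] if 0 else cv2.resize(np.hstack([a,b]),None,fx=.66,fy=.66))
E
```

```text
t 23.63 ang 57.8 rad 75.5 h 66.1 Ftool [ 7.7 -4.3  5.4] T [1.28 1.06 0.93] gap 21.6 rot [-0.5  0.3  0.4] q [-0.46  0.36  0.24  1.95 -0.84  0.63  1.71]
```

View pics/cam.png

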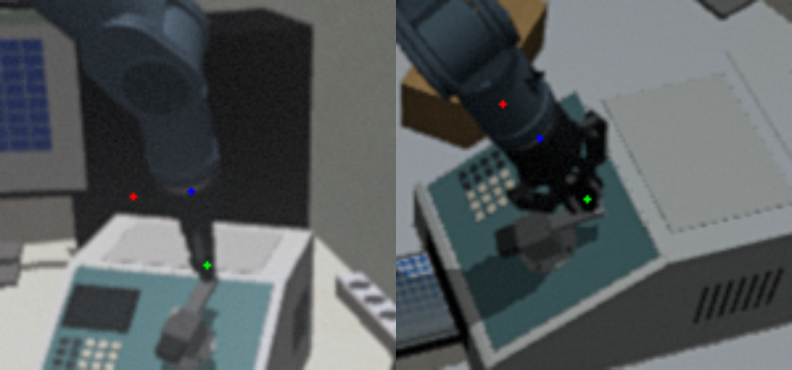

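>>> {"method": "move_arm", "body": {
  "motion": [
    [[0.04,0,0.06,0,0,0,1],[0,0,0,0,0,0,0.5],[0,0,0,0,0,0,-0.5],[0,0,0,0,0,0,-1],[0,0,0,0,0,0,-1],[0,-0.7,0,0,0,0,-1],[0,-0.85,0,0,0,0,-1],[0,-0.85,0,0,0,0,-1]]
  ]
}}

```text
t: 24.4
tcp_pos: [568.8, 206.8, 294.1]
tcp_rot: [-1.086, -1.358, 0.577]
contact_force: [-0.3, 0.6, -0.6]
finger_gap: 85.5
```

```bash
python3 wd.py; python3 - <<'E'
from lip import *
w=optics.capture("wrist")
cv2.imwrite("pics/wrist18.png",w["img"][:,:,::-1])
D=optics.capture("side"); crop(D["img"],200,80,140,130,6,"pics/d18.png");crop(S["img"],300,80,100,100,7,"pics/s18.png")
E
```

```text
t 24.4 ang 54.1 rad 72.8 h 126.9 Ftool [0.1 0.7 0.5] T [-0.43  0.22  0.03] gap 85.5 rot [-0.2  0.1 -0. ] q [-0.48  0.26  0.3   1.95 -0.74  0.72  1.63]
```

View pics/wrist18.png

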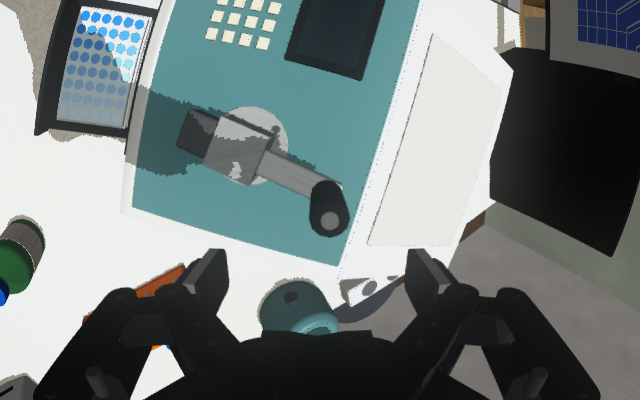

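View pics/d18.png

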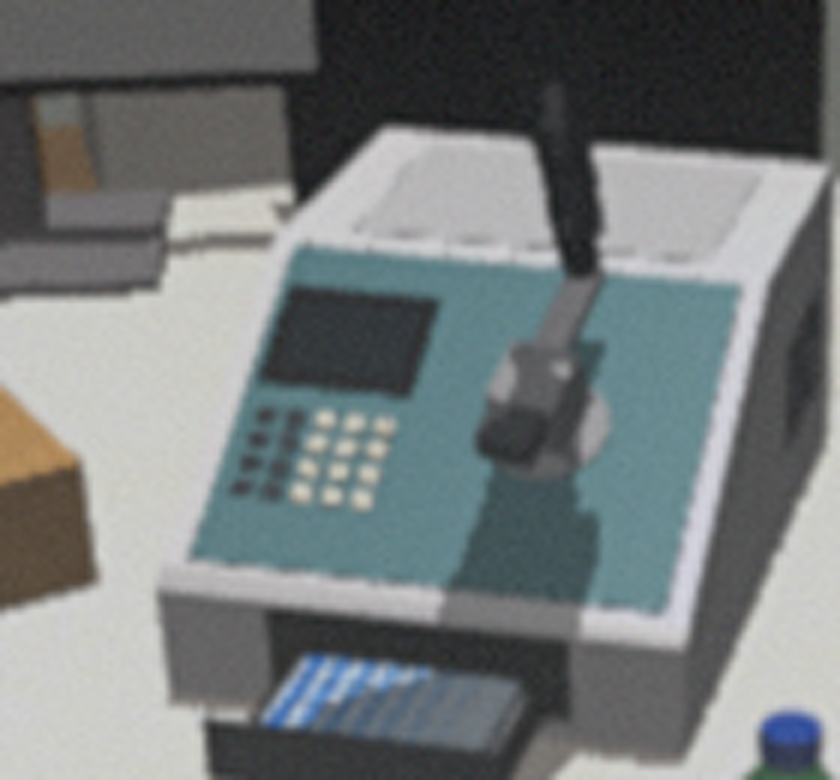

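```bash
python3 - <<'E'
from h import *
a=cv2.imread("pics/wrist18.png")[:,:,::-1]
crop(a,165,90,200,160,4,"pics/w18z.png")
E
```

```text
(no output)
```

View pics/w18z.png

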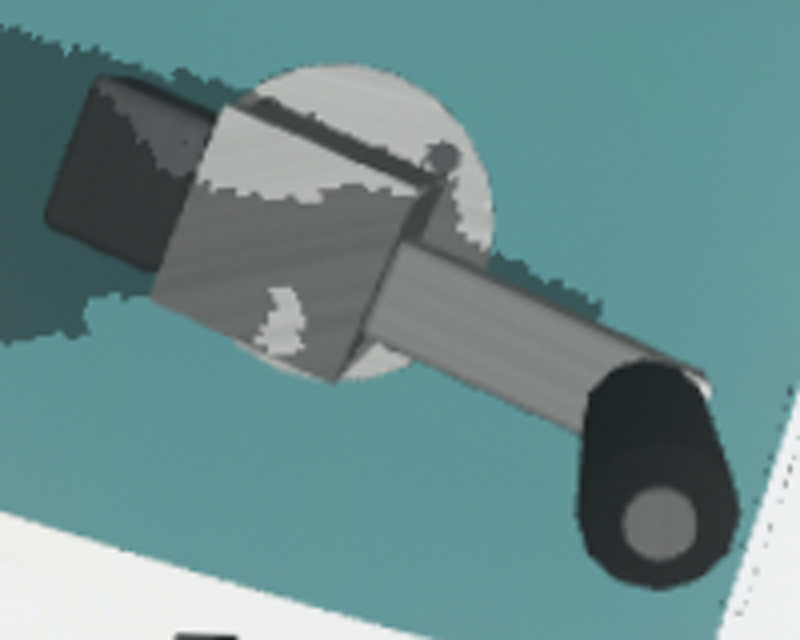

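```bash
python3 - <<'E'
from h import *
from scipy.optimize import least_squares
w=optics.capture("wrist"); p,M,s=tool(); X,Y,zs,up,_=reader_axes(); P,V=shaftpose(0)
cx=-V[:,2]; cy=np.cross(zs,cx); B=np.c_[cx,cy,zs]
un=lambda q:(np.array(q,float)+.5)/4-.5+[165,90]
# arm is on +x side: corners adjoining arm: (420,190),(335,380). +y is ccw
px=np.array([un(q) for q in [(420,190),(228,103),(152,297),(335,380),(660,524)]])
def mdl(o): return np.array([(20,o*20,42),(-20,o*20,42),(-20,-o*20,42),(20,-o*20,42),(75,0,105)],float)
for o in (1,-1):
  def pose(v): return B@R.from_rotvec(v[3:6]).as_matrix(), FOOT+B@v[:3]
  def f(v):
    Rm,t=pose(v); return np.r_[(proj(w,mdl(o)@Rm.T+t,True)-px).ravel()*2, v[2]*.5, v[0]*.2,v[1]*.2]
  q=least_squares(f,[0,0,0,0,0,np.radians(57)]); v=q.x
  Rm,t=pose(v); print(o,q.cost.round(1),"shift",v[:3].round(1),"crank x in B",(B.T@Rm[:,0]).round(3),"z in B",(B.T@Rm[:,2]).round(3),"ang",np.degrees(np.arctan2((B.T@Rm[:,0])[1],(B.T@Rm[:,0])[0])).round(1)); print((f(v)[:10]/2).reshape(-1,2).round(1).tolist(), "hub top ctr in B",(B.T@(Rm@[0,0,42]+t-FOOT)).round(1),"handle top",(B.T@(Rm@[75,0,105]+t-FOOT)).round(1))
E
```

```text
1 4.5 shift [-2.6  0.5 -4.4] crank x in B [ 0.431  0.902 -0.004] z in B [ 0.015 -0.003  1.   ] ang 64.4
[[0.2, -0.4], [-0.2, -0.2], [-0.3, -0.1], [0.3, 0.7], [-0.0, 0.0]] hub top ctr in B [-2.   0.4 37.6] handle top [ 31.3  67.9 100.3]
-1 862.8 shift [-27.4  -2.5  61.9] crank x in B [0.295 0.914 0.279] z in B [ 0.625  0.036 -0.78 ] ang 72.1
[[0.8, 0.8], [6.8, 8.8], [-0.4, -0.6], [-3.4, -4.2], [-3.1, -4.6]] hub top ctr in B [-1.2 -1.  29.1] handle top [60.3 69.9  0.9]
```

```bash
cat >> h.py <<'E'
def hubpose(h,ang=64.4,dx=-1.0,dy=0.0):
    X,Y,zs,up,_=reader_axes(); P,V=shaftpose(0); cx=-V[:,2]; cy=np.cross(zs,cx); a=np.radians(ang)
    return FOOT+dx*cx+dy*cy+h*zs, mat(-zs,np.cos(a)*cx+np.sin(a)*cy)
E
python3 - <<'E'
from h import *
plan([hubpose(127)])
E
```

```text
8 [[-0.1,-0.0,0.07,-0.0,0.93,-0.0,-1.0],[-0.1,-0.0,0.06,-0.0,0.93,-0.0,-1.0],[-0.11,-0.0,0.05,-0.0,0.93,-0.0,-1.0],[-0.11,-0.0,0.05,-0.0,0.93,-0.0,-1.0],[-0.11,-0.0,0.04,-0.0,0.93,-0.0,-1.0],[-0.12,-0.0,0.03,-0.0,0.93,-0.0,-1.0],[-0.12,-0.0,0.02,-0.0,0.93,-0.0,-1.0],[-0.12,-0.0,0.01,-0.0,0.93,-0.0,-1.0]]
8 [[-0.12,-0.0,-0.0,-0.0,0.93,-0.0,-1.0],[-0.12,-0.0,-0.01,-0.0,0.93,-0.0,-1.0],[-0.12,-0.0,-0.02,-0.0,0.93,-0.0,-1.0],[-0.12,-0.0,-0.03,-0.0,0.93,-0.0,-1.0],[-0.11,-0.0,-0.04,-0.0,0.93,-0.0,-1.0],[-0.11,-0.0,-0.05,-0.0,0.93,-0.0,-1.0],[-0.1,-0.0,-0.06,-0.0,0.93,-0.0,-1.0],[-0.1,-0.0,-0.06,-0.0,0.93,-0.0,-1.0]]
8 [[-0.09,-0.0,-0.07,-0.0,0.93,-0.0,-1.0],[-0.09,-0.0,-0.08,-0.0,0.93,-0.0,-1.0],[-0.08,-0.0,-0.09,-0.0,0.93,-0.0,-1.0],[-0.07,-0.0,-0.09,-0.0,0.93,-0.0,-1.0],[-0.07,-0.0,-0.1,-0.0,0.93,-0.0,-1.0],[-0.06,-0.0,-0.1,-0.0,0.93,-0.0,-1.0],[-0.05,-0.0,-0.11,-0.0,0.93,-0.0,-1.0],[-0.04,-0.0,-0.11,-0.0,0.93,-0.0,-1.0]]
1 [[-0.03,-0.0,-0.11,-0.0,0.93,-0.0,-1.0]]
```

>>> {"method": "move_arm", "body": {
  "motion": [
    [[-0.1,0,0.07,0,0.93,0,-1],[-0.1,0,0.06,0,0.93,0,-1],[-0.11,0,0.05,0,0.93,0,-1],[-0.11,0,0.05,0,0.93,0,-1],[-0.11,0,0.04,0,0.93,0,-1],[-0.12,0,0.03,0,0.93,0,-1],[-0.12,0,0.02,0,0.93,0,-1],[-0.12,0,0.01,0,0.93,0,-1]]
  ]
}}

```text
t: 25.27
tcp_pos: [551.5, 195.3, 281.3]
tcp_rot: [-1.141, -0.786, 0.188]
contact_force: [-0.2, 0.9, 0.4]
finger_gap: 85.9
```

>>> {"method": "move_arm", "body": {
  "motion": [
    [[-0.12,0,0,0,0.93,0,-1],[-0.12,0,-0.01,0,0.93,0,-1],[-0.12,0,-0.02,0,0.93,0,-1],[-0.12,0,-0.03,0,0.93,0,-1],[-0.11,0,-0.04,0,0.93,0,-1],[-0.11,0,-0.05,0,0.93,0,-1],[-0.1,0,-0.06,0,0.93,0,-1],[-0.1,0,-0.06,0,0.93,0,-1]]
  ]
}}

```text
t: 25.93
tcp_pos: [534.4, 182.8, 270.2]
tcp_rot: [-1.111, -0.209, -0.181]
contact_force: [-0.2, -0.1, 0.3]
finger_gap: 85.5
```

>>> {"method": "move_arm", "body": {
  "motion": [
    [[-0.09,0,-0.07,0,0.93,0,-1],[-0.09,0,-0.08,0,0.93,0,-1],[-0.08,0,-0.09,0,0.93,0,-1],[-0.07,0,-0.09,0,0.93,0,-1],[-0.07,0,-0.1,0,0.93,0,-1],[-0.06,0,-0.1,0,0.93,0,-1],[-0.05,0,-0.11,0,0.93,0,-1],[-0.04,0,-0.11,0,0.93,0,-1]]
  ]
}}

```text
t: 26.6
tcp_pos: [517.5, 170.5, 259.3]
tcp_rot: [-0.999, 0.37, -0.528]
contact_force: [-1.0, 0.9, -0.3]
finger_gap: 85.4
```

>>> {"method": "move_arm", "body": {
  "motion": [
    [[-0.03,0,-0.11,0,0.93,0,-1],[0,0,0,0,0,0,-1],[0,0,0,0,0,0,-1]]
  ]
}}

```text
t: 26.85
tcp_pos: [515.7, 169.0, 258.4]
tcp_rot: [-0.981, 0.437, -0.567]
contact_force: [0.3, 0.1, -0.0]
finger_gap: 85.7
```

```bash
python3 - <<'E'
from lip import *
w=optics.capture("wrist")
cv2.imwrite("pics/wrist19.png",w["img"][:,:,::-1])
p,M,s=tool(); P,V=hubpose(18); print(s['t'],s['q'].round(2),"to go",(M.T@(P-p)).round(1),np.degrees(R.from_matrix(M.T@V).as_rotvec()).round(2))
E
```

```text
26.95 [-0.68  0.22  0.59  2.13 -0.91  0.7  -0.15] to go [  0.7 108.1   0.3] [ 0.02 -0.42 -0.12]
```

View pics/wrist19.png

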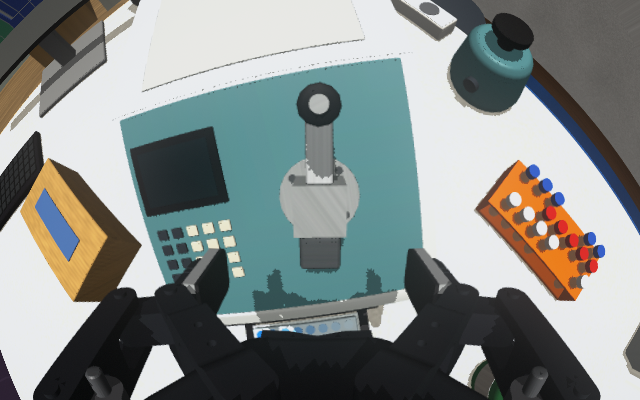

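>>> {"method": "move_arm", "body": {
  "motion": [
    [[0.06,0.9,0.01,0,0,0,-1],[0,0.9,0,0,0,0,-1],[0,0.9,0,0,0,0,-1],[0,0.9,0,0,0,0,-1],[0,0.5,0,0,0,0,-1],[0,0,0,0,0,0,-1]]
  ]
}}

```text
t: 27.45
tcp_pos: [542.0, 213.7, 168.1]
tcp_rot: [-0.982, 0.439, -0.565]
contact_force: [0.0, 0.2, 0.2]
finger_gap: 85.4
```

```bash
python3 - <<'E'
from lip import *
w=optics.capture("wrist")
cv2.imwrite("pics/wrist20.png",w["img"][:,:,::-1])
p,M,s=tool(); P,V=hubpose(18); print(s['t'],s['q'].round(2),"to go",(M.T@(P-p)).round(1),np.degrees(R.from_matrix(M.T@V).as_rotvec()).round(2),M.T@s['contact_force'])
E
```

```text
27.55 [-0.61  0.43  0.44  2.12 -1.22  0.59  0.1 ] to go [-1.2  6.   0.2] [ 0.02 -0.52 -0.11] [ 0.87516093 -0.36052144 -0.07360039]
```

View pics/wrist20.png

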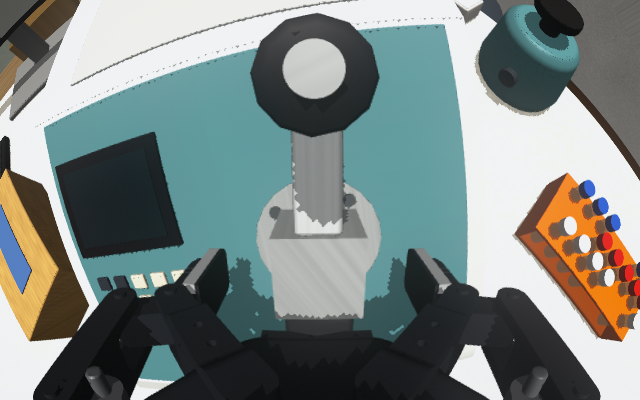

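>>> {"method": "move_arm", "body": {
  "motion": [
    [[0,0.2,0,0,0,0,-1],[0,0,0,0,0,0,0],[0,0,0,0,0,0,0.4],[0,0,0,0,0,0,1],[0,0,0,0,0,0,1],[0,0,0,0,0,0,1]]
  ]
}}

```text
t: 28.05
tcp_pos: [544.7, 214.1, 167.1]
tcp_rot: [-0.978, 0.437, -0.57]
contact_force: [-2.1, -2.8, 4.7]
finger_gap: 38.8
```

```bash
python3 - <<'E'
from lip import *
w=optics.capture("wrist")
cv2.imwrite("pics/wrist21.png",w["img"][:,:,::-1])
p,M,s=tool(); P,V=hubpose(18); print(s['t'],s['q'].round(2),"to go",(M.T@(P-p)).round(1),np.degrees(R.from_matrix(M.T@V).as_rotvec()).round(2),M.T@s['contact_force'],s['torque'],s['finger_gap'])
E
```

```text
28.15 [-0.6   0.44  0.43  2.12 -1.23  0.59  0.11] to go [-1.5  1.8 -0.4] [-0.08 -0.55 -0.06] [-0.65561852 -7.38320843 -0.8513567 ] [-0.51482654  0.36367459  0.17814084] 39.16446346505144
```

View pics/wrist21.png

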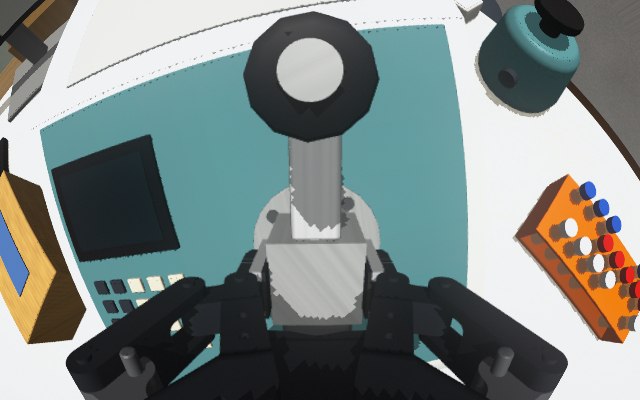

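>>> {"method": "move_arm", "body": {
  "motion": [
    [[0,-0.2,0,0,0,0,1],[0,-0.2,0,0,0,0,1],[0,-0.2,0,0,0,0,1]]
  ]
}}

```text
t: 28.4
tcp_pos: [540.8, 207.9, 179.4]
tcp_rot: [-0.98, 0.438, -0.57]
contact_force: [3.5, 1.6, -6.5]
finger_gap: 39.1
```

```bash
cat > tf.py <<'E'
from h import *
p,M,s=tool(); P,V=hubpose(20); print(s['t'],p.round(1),s['q'].round(2),"to go",(M.T@(P-p)).round(1),np.degrees(R.from_matrix(M.T@V).as_rotvec()).round(2),(M.T@s['contact_force']).round(1),s['torque'].round(2),s['finger_gap'].round(1))
E
python3 tf.py
```

```text
Traceback (most recent call last):
  File "tf.py", line 2, in <module>
    p,M,s=tool(); P,V=hubpose(20); print(s['t'],p.round(1),s['q'].round(2),"to go",(M.T@(P-p)).round(1),np.degrees(R.from_matrix(M.T@V).as_rotvec()).round(2),(M.T@s['contact_force']).round(1),s['torque'].round(2),s['finger_gap'].round(1))
                                                                                                                                                                                                                     ^^^^^^^^^^^^^^^^^^^^^
AttributeError: 'float' object has no attribute 'round'
```

>>> {"method": "move_arm", "body": {
  "motion": [
    [[0,-0.3,0,0,0,0,1],[0,-0.3,0,0,0,0,1],[0,-0.4,0,0,0,0,1],[0,-0.7,0,0,0,0,1],[0,-0.9,0,0,0,0,1],[0,-0.5,0,0,0,0,1]]
  ]
}}

```text
t: 28.9
tcp_pos: [520.2, 172.8, 247.4]
tcp_rot: [-0.98, 0.439, -0.57]
contact_force: [1.8, 0.1, -4.0]
finger_gap: 38.9
```

```bash
sed -i "s/s\['finger_gap'\].round(1)/s['finger_gap']/" tf.py; python3 tf.py; python3 - <<'E'
from lip import *
w=optics.capture("wrist"); D=optics.capture("side")
cv2.imwrite("pics/wrist22.png",w["img"][:,:,::-1]);crop(D["img"],200,50,140,130,6,"pics/d22.png");crop(S["img"],300,50,130,130,5.5,"pics/s22.png")
E
```

```text
28.9 [520.2 172.8 247.4] [-0.66  0.25  0.57  2.13 -0.95  0.69 -0.11] to go [-1.3 93.4  1.1] [ 0.02 -0.63 -0.09] [ 1.7  4.  -0.8] [-0.82  0.39 -0.03] 38.91037935902348
```

View pics/wrist22.png

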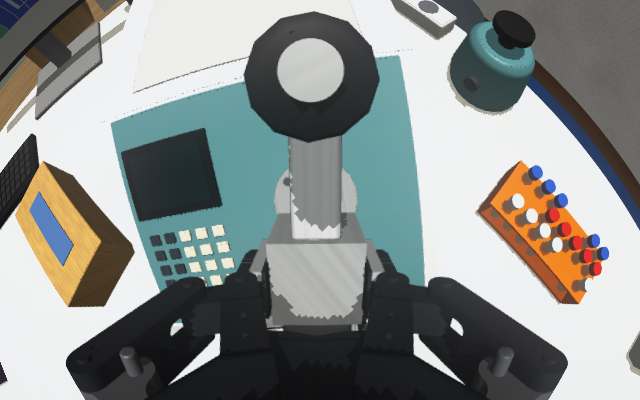

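View pics/d22.png

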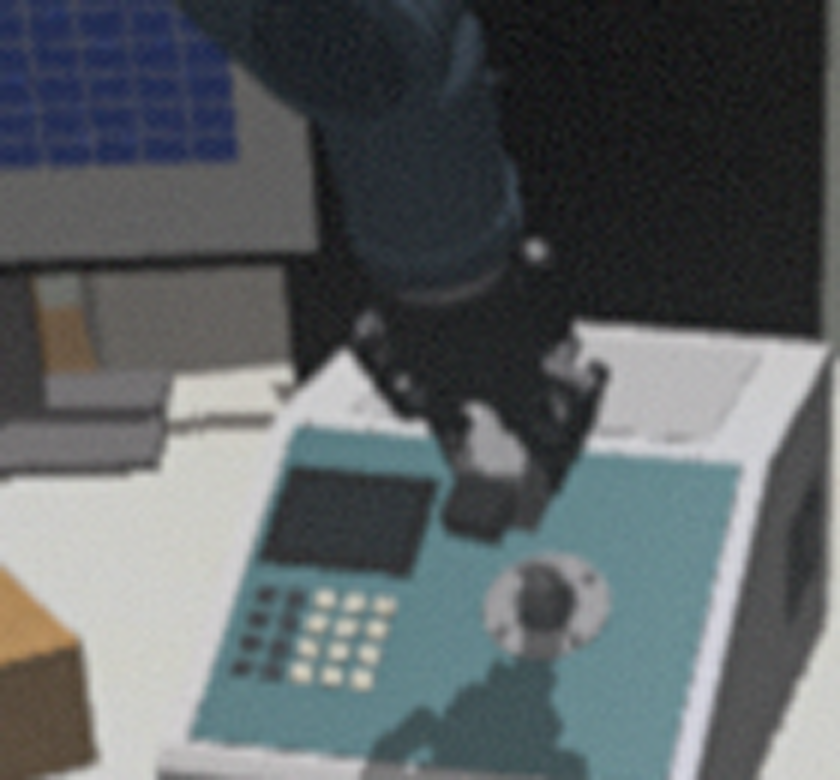

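View pics/s22.png

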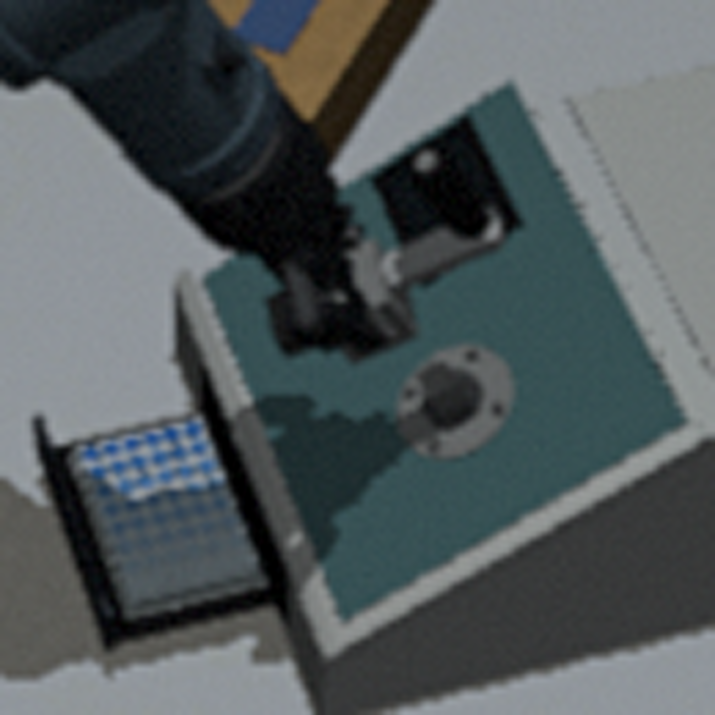

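```bash
python3 - <<'E'
from h import *
from scipy.optimize import least_squares
w=optics.capture("wrist"); p,M,s=tool()
# crank frame in tool: x->+z, z->-y, y = z×x = (-y)×z = -x
B0=np.c_[[0,0,1],[-1,0,0],[0,-1,0]].astype(float)
mdl=np.array([(20,20,42),(20,-20,42),(75,0,105)],float)   # left/right edge corners at +z side; handle top
px=np.array([(267,243),(366,243),(310.5,70)])
img=[]
def f(v):
    Rm=B0@R.from_rotvec(v[3:]).as_matrix(); t=np.array([v[0],v[1],v[2]])
    return proj(w,(mdl@Rm.T+t)@M.T+p,True)
print("nominal",f([0,20,0,0,0,0]).round(1).tolist())
q=least_squares(lambda v:np.r_[(f(v)-px).ravel(),(v[0])*1,(v[1]-19)*.3,v[3:]*10],[0,20,0,0,0,0]); print(q.x[:3].round(1),np.degrees(q.x[3:]).round(1),q.cost, (f(q.x)-px).round(1).tolist())
E
```

```text
nominal [[266.9, 242.9], [367.6, 242.8], [319.1, 71.1]]
[ 0.2 21.1 -1.6] [-0.7  1.3  0.3] 0.3060945946474331 [[-0.3, 0.0], [0.1, -0.0], [0.0, -0.0]]
```

```bash
python3 - <<'E'
from h import *
p,M,s=tool(); y=np.radians(-7.2); V=mat(np.array([0,0,-1.]),np.array([np.cos(y),np.sin(y),0])); print(M.round(2))
plan([([390,-335,250],V),([390,-335,100],V)],g=1,deg=4.6,mm=22)
E
```

```text
[[ 0.77  0.25  0.58]
 [-0.63  0.43  0.65]
 [-0.09 -0.87  0.49]]
8 [[0.37,-0.43,-0.67,-0.2,0.46,-0.16,1.0],[0.4,-0.41,-0.66,-0.2,0.46,-0.16,1.0],[0.43,-0.39,-0.65,-0.2,0.46,-0.16,1.0],[0.46,-0.38,-0.64,-0.2,0.46,-0.16,1.0],[0.49,-0.36,-0.63,-0.2,0.46,-0.16,1.0],[0.52,-0.34,-0.62,-0.2,0.46,-0.16,1.0],[0.55,-0.32,-0.6,-0.2,0.46,-0.16,1.0],[0.58,-0.3,-0.58,-0.2,0.46,-0.16,1.0]]
8 [[0.61,-0.28,-0.56,-0.2,0.46,-0.16,1.0],[0.63,-0.27,-0.54,-0.2,0.46,-0.16,1.0],[0.66,-0.25,-0.52,-0.2,0.46,-0.16,1.0],[0.68,-0.23,-0.5,-0.2,0.46,-0.16,1.0],[0.71,-0.21,-0.48,-0.2,0.46,-0.16,1.0],[0.73,-0.19,-0.45,-0.2,0.46,-0.16,1.0],[0.75,-0.17,-0.42,-0.2,0.46,-0.16,1.0],[0.77,-0.15,-0.4,-0.2,0.46,-0.16,1.0]]
8 [[0.78,-0.14,-0.37,-0.2,0.46,-0.16,1.0],[0.8,-0.12,-0.34,-0.2,0.46,-0.16,1.0],[0.81,-0.1,-0.31,-0.2,0.46,-0.16,1.0],[0.83,-0.08,-0.28,-0.2,0.46,-0.16,1.0],[0.84,-0.07,-0.24,-0.2,0.46,-0.16,1.0],[0.85,-0.05,-0.21,-0.2,0.46,-0.16,1.0],[0.86,-0.04,-0.18,-0.2,0.46,-0.16,1.0],[0.86,-0.02,-0.14,-0.2,0.46,-0.16,1.0]]
7 [[0.0,0.86,0.0,0.0,0.0,0.0,1.0],[0.0,0.86,0.0,0.0,0.0,0.0,1.0],[0.0,0.86,0.0,0.0,0.0,0.0,1.0],[0.0,0.86,0.0,0.0,0.0,0.0,1.0],[0.0,0.86,0.0,0.0,0.0,0.0,1.0],[0.0,0.86,0.0,0.0,0.0,0.0,1.0],[0.0,0.86,0.0,0.0,0.0,0.0,1.0]]
```

>>> {"method": "move_arm", "body": {
  "motion": [
    [[0.37,-0.43,-0.67,-0.2,0.46,-0.16,1],[0.4,-0.41,-0.66,-0.2,0.46,-0.16,1],[0.43,-0.39,-0.65,-0.2,0.46,-0.16,1],[0.46,-0.38,-0.64,-0.2,0.46,-0.16,1],[0.49,-0.36,-0.63,-0.2,0.46,-0.16,1],[0.52,-0.34,-0.62,-0.2,0.46,-0.16,1],[0.55,-0.32,-0.6,-0.2,0.46,-0.16,1],[0.58,-0.3,-0.58,-0.2,0.46,-0.16,1]]
  ]
}}

```text
t: 29.77
tcp_pos: [476.9, 4.6, 246.6]
tcp_rot: [-1.055, 0.723, -0.81]
contact_force: [0.8, 0.1, -4.3]
finger_gap: 39.1
```

```bash
python3 tf.py
```

```text
29.7667 [476.9   4.6 246.6] [-0.61  0.18  0.79  2.17 -0.65  0.77 -0.42] to go [-134.1  146.2  124.6] [  8.19 -19.05   6.2 ] [ 0.9  4.2 -0.7] [-0.53  0.39  0.  ] 39.10096348858834
```

>>> {"method": "move_arm", "body": {
  "motion": [
    [[0.61,-0.28,-0.56,-0.2,0.46,-0.16,1],[0.63,-0.27,-0.54,-0.2,0.46,-0.16,1],[0.66,-0.25,-0.52,-0.2,0.46,-0.16,1],[0.68,-0.23,-0.5,-0.2,0.46,-0.16,1],[0.71,-0.21,-0.48,-0.2,0.46,-0.16,1],[0.73,-0.19,-0.45,-0.2,0.46,-0.16,1],[0.75,-0.17,-0.42,-0.2,0.46,-0.16,1],[0.77,-0.15,-0.4,-0.2,0.46,-0.16,1]]
  ]
}}

```text
t: 30.43
tcp_pos: [434.5, -167.0, 248.4]
tcp_rot: [-1.108, 1.01, -1.055]
contact_force: [-0.1, -0.2, -4.4]
finger_gap: 39.1
```

```bash
python3 tf.py
```

```text
30.4333 [ 434.5 -167.   248.4] [-0.45  0.25  0.98  2.1  -0.5   0.9  -0.55] to go [-342.8  141.4  163.1] [ 16.17 -37.54  12.69] [ 0.6  4.3 -0.8] [-0.22  0.2  -0.02] 39.10571994215388
```

>>> {"method": "move_arm", "body": {
  "motion": [
    [[0.78,-0.14,-0.37,-0.2,0.46,-0.16,1],[0.8,-0.12,-0.34,-0.2,0.46,-0.16,1],[0.81,-0.1,-0.31,-0.2,0.46,-0.16,1],[0.83,-0.08,-0.28,-0.2,0.46,-0.16,1],[0.84,-0.07,-0.24,-0.2,0.46,-0.16,1],[0.85,-0.05,-0.21,-0.2,0.46,-0.16,1],[0.86,-0.04,-0.18,-0.2,0.46,-0.16,1],[0.86,-0.02,-0.14,-0.2,0.46,-0.16,1]]
  ]
}}

```text
t: 31.1
tcp_pos: [391.4, -336.7, 248.3]
tcp_rot: [-1.141, 1.304, -1.296]
contact_force: [1.1, 0.3, -4.0]
finger_gap: 39.4
```

```bash
python3 tf.py;python3 - <<'E'
from h import *
p,M,s=tool(); y=np.radians(-7.2); V=mat(np.array([0,0,-1.]),np.array([np.cos(y),np.sin(y),0])); print(M.round(3))
plan([([390,-335,100],V)],g=1,deg=4.6,mm=22)
w=optics.capture("wrist");cv2.imwrite("pics/wrist23.png",w["img"][:,:,::-1])
E
```

```text
31.1 [ 391.4 -336.7  248.3] [-0.17  0.48  1.06  1.92 -0.49  1.04 -0.59] to go [-565.5   85.6   81.4] [ 24.24 -55.92  19.04] [-0.4  4.   1. ] [-0.02 -0.02 -0.02] 39.37041990802832
[[-0.126  0.001  0.992]
 [-0.992  0.008 -0.126]
 [-0.008 -1.     0.   ]]
7 [[-0.0,0.85,-0.01,-0.0,-0.0,-0.01,1.0],[-0.0,0.85,-0.01,-0.0,-0.0,-0.01,1.0],[-0.0,0.85,-0.01,-0.0,-0.0,-0.01,1.0],[-0.0,0.85,-0.01,-0.0,-0.0,-0.01,1.0],[-0.01,0.85,-0.01,-0.0,-0.0,-0.01,1.0],[-0.01,0.85,-0.01,-0.0,-0.0,-0.01,1.0],[-0.01,0.85,-0.01,-0.0,-0.0,-0.01,1.0]]
```

View pics/wrist23.png

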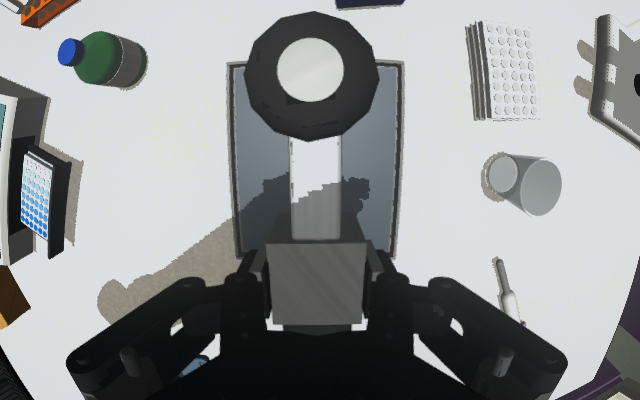

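```bash
python3 - <<'E'
from h import *
w=optics.capture("wrist")
for q in [(228,63),(403,66),(235,258),(396,258)]: print(q,onz(w,q,22,True).round(0))
print("tray corners pred", proj(w,[[275,-421,22],[301,-220,22],[548,-251,22],[521,-451,22],[390,-335,5]],True).round(0).tolist())
E
```

```text
(228, 63) [ 542. -254.   22.]
(403, 66) [ 511. -458.   22.]
(235, 258) [ 298. -219.   22.]
(396, 258) [ 271. -429.   22.]
tray corners pred [[390.0, 256.0], [235.0, 256.0], [225.0, 59.0], [396.0, 58.0], [313.0, 175.0]]
```

>>> {"method": "move_arm", "body": {
  "motion": [
    [[0,0.9,-0.01,0,0,-0.01,1],[0,0.95,-0.01,0,0,-0.01,1],[0,0.95,-0.01,0,0,-0.01,1],[0,0.95,-0.01,0,0,-0.01,1],[0,0.95,0,0,0,-0.01,1],[0,0.95,0,0,0,-0.01,1],[0,0.95,0,0,0,0,1],[0,0.8,0,0,0,0,1]]
  ]
}}

```text
t: 31.87
tcp_pos: [391.4, -333.4, 61.6]
tcp_rot: [-1.144, 1.3, -1.296]
contact_force: [-0.3, 0.9, -3.9]
finger_gap: 39.2
```

>>> {"method": "move_arm", "body": {
  "motion": [
    [[0,0.4,0,0,0,0,1],[0,0.2,0,0,0,0,1],[0,0,0,0,0,0,1]]
  ]
}}

```text
t: 32.12
tcp_pos: [391.3, -333.8, 47.9]
tcp_rot: [-1.145, 1.3, -1.297]
contact_force: [-0.3, 0.4, -4.2]
finger_gap: 39.0
```

```bash
python3 tf.py;python3 - <<'E'
from h import *
p,M,s=tool(); print(M.round(3))
D=optics.capture("side"); crop(D["img"],230,230,160,130,5,"pics/d24.png")
E
```

```text
32.1167 [ 391.3 -333.8   47.9] [ 0.07  0.76  0.73  2.04 -0.83  0.67 -0.33] to go [-563.5 -116.9   83.6] [ 24.32 -55.7   19.22] [-0.3  4.2 -0.3] [ 0.03  0.03 -0.02] 38.98358609292615
[[-0.123  0.002  0.992]
 [-0.992  0.004 -0.123]
 [-0.004 -1.     0.001]]
```

View pics/d24.png

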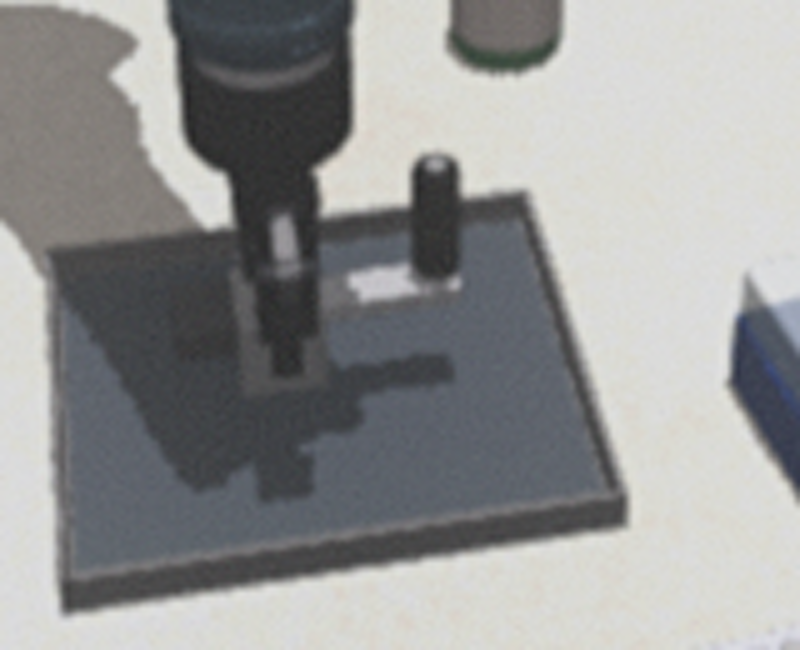

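>>> {"method": "move_arm", "body": {
  "motion": [
    [[0,0.3,0,0,0,0,1],[0,0.3,0,0,0,0,1],[0,0.08,0,0,0,0,1],[0,0,0,0,0,0,1]]
  ]
}}

```text
t: 32.5
tcp_pos: [391.4, -333.5, 31.1]
tcp_rot: [-1.144, 1.299, -1.297]
contact_force: [-0.3, -0.5, -4.0]
finger_gap: 39.2
```

>>> {"method": "move_arm", "body": {
  "motion": [
    [[0,0.06,0,0,0,0,1],[0,0.06,0,0,0,0,1],[0,0,0,0,0,0,1]]
  ]
}}

```text
t: 32.75
tcp_pos: [391.6, -333.8, 28.4]
tcp_rot: [-1.144, 1.299, -1.298]
contact_force: [-0.3, -0.1, -4.1]
finger_gap: 39.1
```

>>> {"method": "move_arm", "body": {
  "motion": [
    [[0,0.06,0,0,0,0,1],[0,0,0,0,0,0,1]]
  ]
}}

```text
t: 32.92
tcp_pos: [391.6, -333.7, 26.9]
tcp_rot: [-1.144, 1.299, -1.297]
contact_force: [1.0, 0.8, -4.6]
finger_gap: 39.0
```

>>> {"method": "move_arm", "body": {
  "motion": [
    [[0,0.06,0,0,0,0,1],[0,0,0,0,0,0,1]]
  ]
}}

```text
t: 33.08
tcp_pos: [391.6, -333.7, 25.3]
tcp_rot: [-1.144, 1.299, -1.297]
contact_force: [0.3, -0.2, -4.6]
finger_gap: 39.0
```

>>> {"method": "move_arm", "body": {
  "motion": [
    [[0,0.05,0,0,0,0,1],[0,0,0,0,0,0,1]]
  ]
}}

```text
t: 33.25
tcp_pos: [391.6, -333.8, 24.1]
tcp_rot: [-1.144, 1.299, -1.297]
contact_force: [0.4, 0.2, -4.2]
finger_gap: 39.0
```

>>> {"method": "move_arm", "body": {
  "motion": [
    [[0,0.04,0,0,0,0,1],[0,0,0,0,0,0,1]]
  ]
}}

```text
t: 33.42
tcp_pos: [391.7, -333.8, 23.9]
tcp_rot: [-1.143, 1.299, -1.297]
contact_force: [-1.8, 2.5, 6.0]
finger_gap: 39.2
```

>>> {"method": "move_arm", "body": {
  "motion": [
    [[0,0,0,0,0,0,0.5],[0,0,0,0,0,0,0],[0,0,0,0,0,0,-0.6],[0,0,0,0,0,0,-1],[0,0,0,0,0,0,-1]]
  ]
}}

```text
t: 33.83
tcp_pos: [391.8, -334.0, 23.3]
tcp_rot: [-1.144, 1.298, -1.298]
contact_force: [0.1, -0.1, -0.2]
finger_gap: 77.0
```

```bash
python3 - <<'E'
from h import *
w=optics.capture("wrist");cv2.imwrite("pics/wrist25.png",w["img"][:,:,::-1]); s=tool()[2]; print(s['contact_force'],s['finger_gap'])
D=optics.capture("side"); crop(D["img"],230,230,160,130,5,"pics/d25.png")
E
```

```text
[-0.29322156  0.24251436 -0.66887433] 83.33654973713647
```

View pics/wrist25.png

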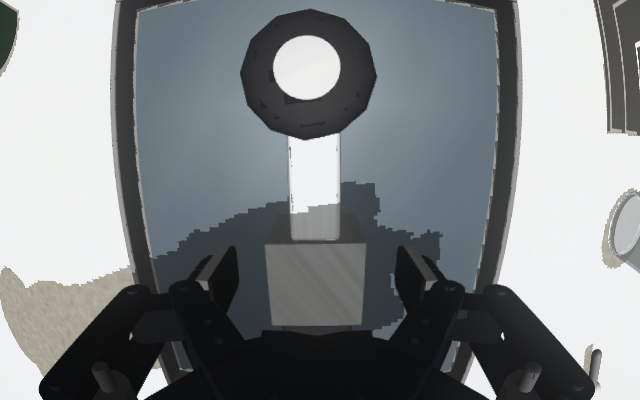

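View pics/d25.png

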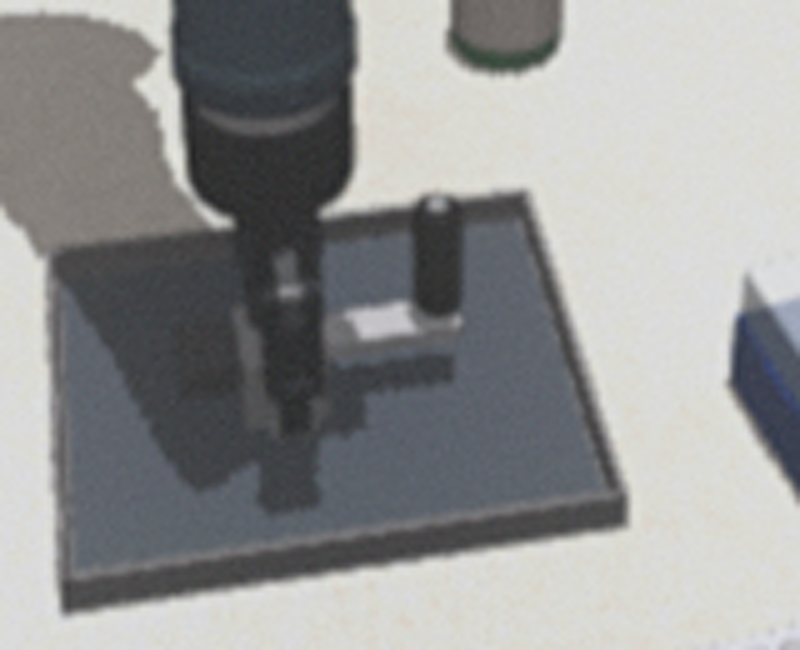

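Standing upright in the tray. Retreating straight up.

>>> {"method": "move_arm", "body": {
  "motion": [
    [[0,-0.4,0,0,0,0,-1],[0,-0.9,0,0,0,0,-1],[0,-0.9,0,0,0,0,-1],[0,-0.9,0,0,0,0,-1],[0,-0.9,0,0,0,0,-1],[0,-0.9,0,0,0,0,-1],[0,-0.9,0,0,0,0,-1],[0,-0.9,0,0,0,0,-1]]
  ]
}}

```text
t: 34.6
tcp_pos: [390.8, -334.3, 192.4]
tcp_rot: [-1.144, 1.299, -1.298]
contact_force: [0.5, -0.5, 0.1]
finger_gap: 85.4
```

>>> {"method": "move_arm", "body": {
  "motion": [
    [[0,-0.8,-0.3,0,0,0,-1],[0,-0.5,-0.3,0,0,0,-1],[0,0,0,0,0,0,-1],[0,0,0,0,0,0,-1]]
  ]
}}

```text
t: 34.93
tcp_pos: [376.4, -332.6, 223.8]
tcp_rot: [-1.143, 1.298, -1.299]
contact_force: [-0.2, 0.2, -0.9]
finger_gap: 85.5
```

```bash
python3 - <<'E'
from h import *
from lip import pred
print(tool()[2]['t'],tool()[0])
for n in ("scene","side"):
    d=optics.capture(n); cv2.imwrite(f"pics/{n}9.png",d["img"][:,:,::-1])
    if n=="scene": crop(d["img"],300,80,100,100,7,"pics/s26.png")
for c in (103,105): pred(c,300,80,7)
E
```

```text
34.9833 [ 376.3997008  -332.16753911  223.04509103]
103 79 66 [ 48. 323.]
103 79 28 [ 52. 373.]
103 -79 66 [142. 583.]
103 -79 28 [143. 630.]
105 79 66 [ 44. 324.]
105 79 28 [ 48. 374.]
105 -79 66 [137. 584.]
105 -79 28 [139. 631.]
```

View pics/scene9.png

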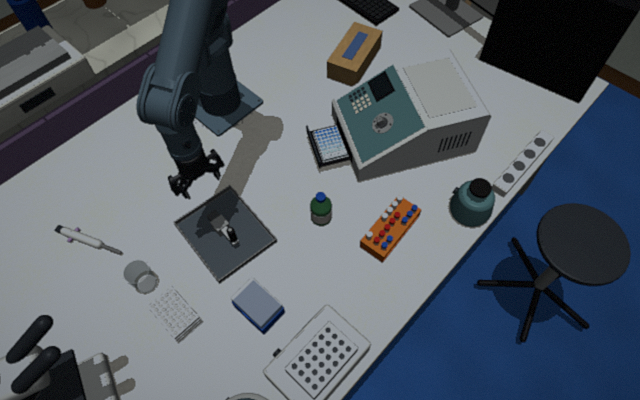

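View pics/side9.png

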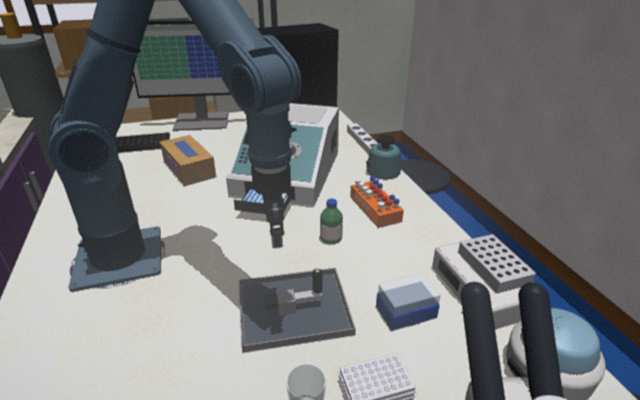

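View pics/s26.png

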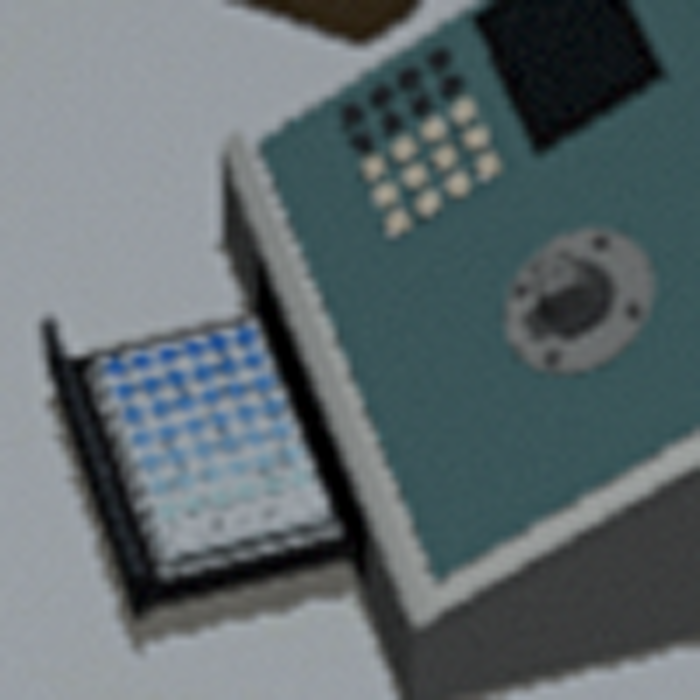

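```bash
python3 -c "
from plant import r
print(r.sign_off())"
```

```text
the job is handed in; nothing more can be done
None
```

The plate carrier is wound fully out, and the crank is off the shaft, standing on its hub in the grey tray. I handed the job in at about 35 s.

- **Winding:** I set the crank on the shaft until it met the shoulder, then wound it clockwise by the handle for about 2.8 turns. I stopped when the drive met its stop: the resisting moment rose to about 1.3 N m, against the 0.25 N m running torque, and pushing further did not move the carrier.
- **Carrier:** In the last scene picture its lip is within about a pixel of where it should be for 105 mm out, so the reading is good to 1–2 mm. It did not move when I took the crank off.
- **Crank play:** The crank leaned a few degrees in its clearance on the shaft whenever I let go of it, but it stayed on until I pulled it off.
- **Final state:** The crank is upright and clear of the tray walls. The bottle, rack and tip box look unmoved, and the gripper is open about 200 mm above the tray, touching nothing.
- **Forces:** The largest wrist force I read was about 26 N, while pressing the crank onto the shaft.

No check failed. The two cameras differed by a few millimetres on the tray's position, which did not affect the placing.

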